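Refill the wheel-nut magazine and screw on its cap

TASK

Refill the gravity magazine: drop every loose wheel nut lying on the shelf in through its round mouth, each lying level with its hexagonal head towards the side wall that has the narrow upright slot. Then set the screw cap squarely on the mouth, turn it back (anticlockwise from above) until its thread drops into place, and screw it forward (clockwise) until it is fully home; leave the tools and the dish around it where they are.

Things in the scene. Friction and masses are not known exactly. Their poses are not given: they have to be found in the camera images.
- magazine: upright gravity magazine bolted to the shelf, grey steel, clear window on its +x face. Origin: centre of the underside of its 130 x 130 x 8 mm foot. Inside is a straight upright chute, 40 mm (its x) by 76 mm (its y), floor 8 mm up; nuts lie in it one above another, length along its y. Its +y side wall has an upright slot 16 mm wide, the -y wall none. A 124 mm square flange tops it at 176 mm
- chute_top (a point): centre of the chute's opening, level with the flange's top, 176 mm above the shelf; axes as the magazine's. The walls flare here: a nut let go level, inside the collar or just above it, within about 3 mm of centre and 0.1 rad of true, falls in
- mouth (a point): centre of the mouth, at the top rim of the threaded round aluminium collar on the flange, 206 mm above the shelf; axes as the magazine's. Collar: bore 88 mm, 96 mm outside (108 over the thread), 30 mm high, upper edge tapered. Its four-start thread begins at an angle that differs each time and is not told; after the thread starts a stop blocks further turning back
- cap: aluminium screw cap, skirt down on the shelf, 118 mm across, 0.26 kg, four lugs inside. Origin: centre of the skirt's lower edge; z up. Set on the collar it rests with its lugs on the thread, origin 188 to 195 mm above the shelf. Turned anticlockwise, at most 80 degrees, it climbs a little, then drops some 10 mm into the thread (origin at 184 mm) if free to fall; it may drop at once by luck
- cap_bar (a point): centre of the top face of the cap's black grip bar, 62 mm above the cap's origin; axes as the cap's. The bar is 84 mm long (cap's x), 16 mm wide, stands 30 mm above the cap's 32 mm high top plate. Hold it loosely to let the cap fall
- cap_top (a point): centre of the cap's top plate, 32 mm above the cap's origin. Clockwise on top of the thread the cap meets a stop and never drops; from the thread start 55 to 70 degrees clockwise bring it down to a stop, fully home: origin 178 mm above the shelf, plate on the collar's rim. It turns easily; do not force it against a stop
- nut1: sleeve wheel nut 1, bright steel, lying on its side: an eight-sided sleeve 32 mm across flats and 52 mm long, then at one end a narrower hexagonal head, 25 mm across corners and 18 mm long; 70 mm overall, about 0.2 kg. Origin on its axis at mid-length (16 mm above the shelf when lying); its x axis runs along the nut towards the hex head. May be absent.
- nut2: sleeve wheel nut 2, bright steel, lying on its side: an eight-sided sleeve 32 mm across flats and 52 mm long, then at one end a narrower hexagonal head, 25 mm across corners and 18 mm long; 70 mm overall, about 0.2 kg. Origin on its axis at mid-length (16 mm above the shelf when lying); its x axis runs along the nut towards the hex head. May be absent.
- nut3: sleeve wheel nut 3, bright steel, lying on its side: an eight-sided sleeve 32 mm across flats and 52 mm long, then at one end a narrower hexagonal head, 25 mm across corners and 18 mm long; 70 mm overall, about 0.2 kg. Origin on its axis at mid-length (16 mm above the shelf when lying); its x axis runs along the nut towards the hex head. May be absent.
- nut4: sleeve wheel nut 4, bright steel, lying on its side: an eight-sided sleeve 32 mm across flats and 52 mm long, then at one end a narrower hexagonal head, 25 mm across corners and 18 mm long; 70 mm overall, about 0.2 kg. Origin on its axis at mid-length (16 mm above the shelf when lying); its x axis runs along the nut towards the hex head. May be absent.
- nut5: sleeve wheel nut 5, bright steel, lying on its side: an eight-sided sleeve 32 mm across flats and 52 mm long, then at one end a narrower hexagonal head, 25 mm across corners and 18 mm long; 70 mm overall, about 0.2 kg. Origin on its axis at mid-length (16 mm above the shelf when lying); its x axis runs along the nut towards the hex head. May be absent.
- nut1_head (a point): centre of the end face of the hex head of nut 1, 35 mm from its origin
- nut2_head (a point): centre of the end face of the hex head of nut 2, 35 mm from its origin
- nut3_head (a point): centre of the end face of the hex head of nut 3, 35 mm from its origin
- nut4_head (a point): centre of the end face of the hex head of nut 4, 35 mm from its origin
- nut5_head (a point): centre of the end face of the hex head of nut 5, 35 mm from its origin
- wrench: bystander: chrome wrench, 170 mm long, lying flat beyond the magazine; origin under its middle
- dish: bystander: small clear glass dish of valve caps, 90 mm across, 28 mm high; origin under its centre
- socket_tray: bystander: black plastic socket tray, 130 x 180 mm, 40 mm high with its sockets; origin under its centre
- starter: bystander: yellow plastic lug nut starter tool, 150 mm long, 27 mm high, lying between the robot and the magazine; origin under its middle
There are look-alikes about, which are no part of the job. What is shaped like the nut4 but blue or purple is not meant.

How it is judged:
By the outcome, as a careful person would: the job done as asked, in the order asked, and still so for the second after the job is handed in, with the robot touching nothing.
Of nut1, nut2, nut3, nut4, nut5 only 3 to 5 are there at a start; the rules pass over those that are not, and their reading is None.
At some moment in a run one of nut1, nut2, nut3, nut4, nut5 may be knocked a few centimetres aside while the robot is not near it.
It also fails if it takes over 210 s, if anything falls off the work surface, if the arm or the gripper's body presses on something with over 40 N, if the wrist force passes 120 N, or if a joint passes its speed limit or range.

ROBOT

A 7-joint arm with a two-finger parallel gripper is mounted at the origin on the work surface. World frame = base frame: x ahead of the robot, y to its left, z up, the work surface at z = 0. Lengths are in mm, angles in rad, forces in N, time in s.
With the tool pointing down it reaches from about 400 to 900 mm from the base axis. Payload 5.5 kg.
Tool frame: the origin (TCP) lies on the centre line of the jaws, within the pads' length; the fingertips stand 22 mm ahead of it and the grasp point (between the pads) lies 3 mm ahead of it; z points along the fingers, y is the line along which they close (so a half turn about z gives the same grasp; the last joint's range is limited). The gripper opens to 85 mm and grips with 20 to 120 N. Pads are 22 mm wide; open, the fingers measure 114 mm over their backs; the gripper's body (76 mm by 85 mm) begins 54 mm behind the grasp point. The pads swing forward as they close: fully open they stand 13 mm farther back than shut.
Start: joints at [-0.842, 0.501, -0.427, 1.55, 0.221, 1.138, -0.21], TCP at [291.904, 580.768, 253.31] pointing down, gripper open.
Joint ranges: [-2.88, 2.88], [-0.31, 2.03], [-1.54, 1.56], [0.2, 2.42], [-1.41, 4.55], [0.19, 2.02], [-2.57, 2.57]. Speed limits (rad/s): [2.57, 2.57, 3.14, 3.14, 3.14, 3.14, 3.14].

INTERFACE

Orientations are given as a rotation vector (axis times angle).
In Python, from cell import state, eyes, bot gives the robot as it stands.
- The arm moves only by the tool servo_tool, never from a script. Its argument "plan" is text: rows parted by semicolons, each of 7 numbers parted by spaces: the turn, a rotation vector about the tool's x, y, z in degrees, then the shift along the tool's x, y, z in mm, then the finger opening in mm, from 0 to 85.4. A call has 1 to 10 rows; each row is the pose to reach, as a shift and turn from the pose commanded when the call began, along the tool's axes at that moment; what a row does not reach only later rows make up. A row lasts 1/12 s, in which the tool goes at most 41.7 mm and 7.16 degrees, less where a joint would pass 70% of its speed; a pose out of reach is approached as far as the arm can. A call with a gripper value outside its range is refused whole. The fingers move at their own pace and stop on an object; "squeeze" is the grip in N (left out, the last holds). Time passes only in rows, so rows that repeat a pose let the fingers close. It gives the time, the measured TCP pose, the force, the opening and the grip force at its end, in the units of the state.
- state(): the state, without advancing time (a new reading comes with each control period).
- eyes.snapshot(name): name is "side" or "top"; returns a dict with "color" (480x640x3 uint8, red, green, blue), "z_map" (480x640 float32, mm along the optical axis (not along the pixel's ray), 0 where there is no reading), "fx", "fy", "cx", "cy" (pixels), "dist_coeffs" ([k1, k2, p1, p2, k3] as OpenCV has them; the pictures are not rectified), "origin" and "attitude" of the camera in the world. Camera axes: x right, y down, z forward; pixel columns grow to the right and rows downward; lengths in mm; the calibration is good to about 2 mm. A picture is of the moment at which its call begins.
- bot.close_job(): hands the job in; it is judged then, once.
The state is a dict: "time": time; "qpos": joint angles; "joint_vel": joint speeds; "tau": joint torques, N m; "tcp_pos": TCP position; "tool_rot": TCP orientation; "contact_force": force on the tool from outside, world axes, zero at the start; "torque": the same for the moment, N m; "finger_gap": finger opening in mm; "grasp_force": force on a finger pad.
Only numpy, scipy, OpenCV 4.12 (cv2) and the standard library are available. Lean on these libraries where they do the work, as an engineer would, in place of code of your own. Each camera call takes 0.05 s, during which the arm holds its last target. There are 200 camera calls.

## Working session

There is one attempt and no reset: what is moved stays moved. The work goes in short steps, Python scripts to look and compute and a tool call to move; the robot and the scene stay as the last step left them, time stands still between calls to the robot, and variables do not carry over. Pictures are saved under pics/ and viewed, at most 14 in all, crops included, and the job is handed in when it is done.

Besides the shell and the picture viewer there is one more tool, called after "Request:" as name(argument=value, ...), one argument or row to a line, values as JSON. servo_tool: Moves the arm, as the interface text tells. Its arguments: {"type":"object","properties":{"plan":{"type":"string"},"squeeze":{"type":"number"}},"required":["plan"]}

```bash
ls; mkdir -p pics
python3 - <<'E'
from cell import state, eyes, bot
import cv2,numpy as np
print(state())
for n in("top","side"):
    s=eyes.snapshot(n); cv2.imwrite(f"pics/{n}0.png",s["color"][:,:,::-1])
    print({k:v for k,v in s.items() if k not in("color","z_map")})
E
```

```text
pics
{'time': 0.0, 'qpos': array([-0.84179104,  0.5018391 , -0.42683792,  1.55148353,  0.22079521,
        1.13827519, -0.21031073]), 'joint_vel': array([ 0.00125444, -0.00244908,  0.00100324,  0.00123104,  0.00064138,
        0.00061894, -0.00039031]), 'tau': array([ 4.89757822e-04, -5.69530821e+01, -5.81586197e+00, -2.80939615e+01,
        1.05449877e-02,  1.19646796e-02, -2.16080014e-05]), 'tcp_pos': array([291.65770809, 580.15289198, 252.2549583 ]), 'tool_rot': array([-7.24826884e-01, -3.05628025e+00,  2.93483784e-03]), 'contact_force': array([0.15084951, 0.80101606, 0.77168956]), 'torque': array([ 0.0098795 , -0.01575167, -0.01309252]), 'grasp_force': 0.0, 'finger_gap': 85.35029941915532}
{'fx': 477.8309800449988, 'fy': 477.8309800449988, 'cx': 320.69012844460497, 'cy': 239.44768950375519, 'dist_coeffs': array([0.02042974, 0.        , 0.        , 0.        , 0.        ]), 'origin': array([ 456.27193399,   83.43121199, 1177.21327288]), 'attitude': array([-2.18186537,  2.2002407 , -0.09524066])}
{'fx': 488.1663696831243, 'fy': 488.1663696831243, 'cx': 313.6074941939136, 'cy': 239.5581330932744, 'dist_coeffs': array([0.0112282, 0.       , 0.       , 0.       , 0.       ]), 'origin': array([-220.98992577, -667.98337317,  982.68274996]), 'attitude': array([-2.0881576 ,  0.89588147, -0.41431827])}
```

View pics/top0.png

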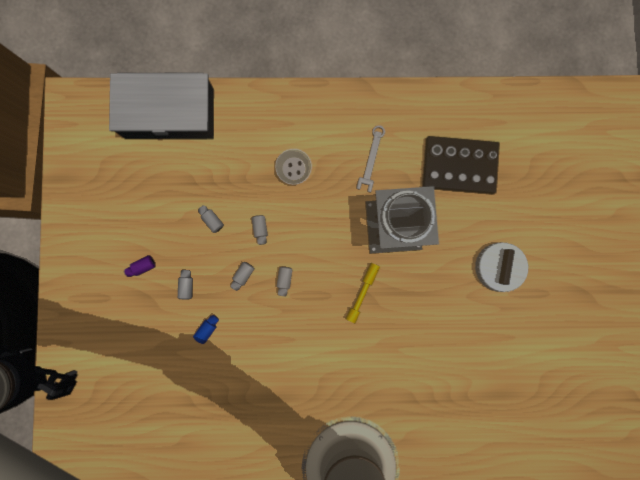

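View pics/side0.png

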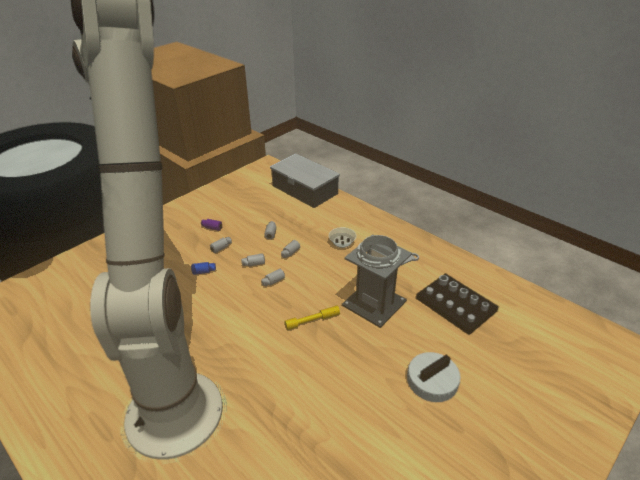

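```bash
cat > h.py <<'E'
from cell import state, eyes, bot
import cv2,numpy as np
from scipy.spatial.transform import Rotation as R
def K(s): return np.array([[s["fx"],0,s["cx"]],[0,s["fy"],s["cy"]],[0,0,1]])
def rays(s,uv):
    p=cv2.undistortPoints(np.float64(uv).reshape(-1,1,2),K(s),s["dist_coeffs"])[:,0]
    return R.from_rotvec(s["attitude"]).apply(np.c_[p,np.ones(len(p))])
def onplane(s,uv,z):
    d=rays(s,uv); return s["origin"]+d*((z-s["origin"][2])/d[:,2])[:,None]
def cloud(s):
    v,u=np.mgrid[:480,:640]; d=rays(s,np.c_[u.ravel(),v.ravel()])
    return (s["origin"]+d*s["z_map"].reshape(-1,1)).reshape(480,640,3)
def project(s,P):
    r=R.from_rotvec(s["attitude"]).inv(); return cv2.projectPoints(r.apply(np.float64(P).reshape(-1,3)-s["origin"]),np.zeros(3),np.zeros(3),K(s),s["dist_coeffs"])[0][:,0]
def nuts(s):
    hsv=cv2.cvtColor(s["color"],cv2.COLOR_RGB2HSV); P=cloud(s)
    m=((hsv[...,1]<50)&(hsv[...,2]>60)).astype(np.uint8)
    n,l,st,c=cv2.connectedComponentsWithStats(m); out=[]
    for i in range(1,n):
        if not 150<st[i,4]<600: continue
        v,u=np.nonzero(l==i); q=P[v,u]
        W=onplane(s,np.c_[u,v],18)[:,:2]
        if not(200<W[:,0].mean()<900): continue
        (cx,cy),(w,h),a=cv2.minAreaRect(np.float32(W))
        mu=W.mean(0); ev,E=np.linalg.eigh(np.cov((W-mu).T)); ax=E[:,1]
        t=(W-mu)@ax; o=(W-mu)@E[:,0]
        # wide end is the sleeve
        lo,hi=np.percentile(t,0.5),np.percentile(t,99.5); L=hi-lo
        if o[t>hi-15].std()>o[t<lo+15].std(): ax=-ax; lo,hi=-hi,-lo
        ctr=mu+ax*(lo+hi)/2
        out.append((ctr.round(1),round(np.degrees(np.arctan2(ax[1],ax[0])),1),round(L,1),st[i,4],np.median(q[:,2]).round(1),c[i].round()))
    return out
E
python3 - <<'E'
from h import *
s=eyes.snapshot("top");g=eyes.snapshot("side")
for n in nuts(s): print(*n)
P=cloud(s)
for lo,hi,n in((170,182,"flange"),(200,212,"rim")):
    m=(P[...,2]>lo)&(P[...,2]<hi)&(P[...,0]>350)&(P[...,1]<80)&(P[...,1]>-200)
    q=P[m];print(n,m.sum(),q[:,:2].mean(0), q[:,2].mean(),cv2.minAreaRect(np.float32(q[:,:2])),cv2.minEnclosingCircle(np.float32(q[:,:2])))
m=(P[...,1]<-180)&(P[...,2]>15)
for lo,hi in((25,40),(50,75)):
    k=m&(P[...,2]>lo)&(P[...,2]<hi)&(P[...,0]>300)&(P[...,0]<560); 
    n,l,st,c=cv2.connectedComponentsWithStats(k.astype(np.uint8))
    for i in range(1,n):
        if st[i,4]>60: q=P[l==i]; print(lo,st[i],q.mean(0),cv2.minAreaRect(np.float32(q[:,:2])),cv2.minEnclosingCircle(np.float32(q[:,:2])))
a=cv2.resize(s["color"][165:275,340:450],(590,590),interpolation=2)
b=cv2.resize(g["color"][225:335,325:435],(590,590)[:2],interpolation=2)
cv2.imwrite("pics/a.png",np.hstack([cv2.resize(a,(400,400)),cv2.resize(b,(400,400))])[:,:,::-1])
E
```

```text
[742.1 -60.3] -15.2 162.9 446 7.4 [371. 160.]
[716.9 132.7] 35.6 54.8 382 4.2 [293. 168.]
[595.7 337. ] 39.9 67.8 323 29.6 [210. 219.]
[566.5 214.6] -171.5 67.0 311 29.3 [260. 229.]
[453.3 259.7] 147.2 66.6 325 29.5 [241. 275.]
[440.7 157. ] 171.4 66.9 305 29.6 [284. 280.]
[436.  394.4] -1.5 67.1 356 29.2 [185. 285.]
flange 1800 [ 575.05794312 -111.17143003] 175.80589668079747 ((575.7212524414062, -113.08757019042969), (124.2966079711914, 124.85657501220703), 3.5215108394622803) ((576.0487670898438, -112.64222717285156), 87.16505432128906)
rim 238 [ 574.50509106 -108.90557352] 204.05221940502648 ((575.093017578125, -112.14554595947266), (93.45370483398438, 91.98066711425781), 14.885857582092285) ((575.638671875, -112.40501403808594), 47.495243072509766)
25 [ 479  242   49   50 1538] [ 470.36572175 -368.53076438   31.55853148] ((471.1112365722656, -371.30010986328125), (116.33541870117188, 117.33485412597656), 68.08562469482422) ((471.0827941894531, -371.5474548339844), 60.05660629272461)
50 [502 249  13  36 289] [ 471.05549941 -369.8712453    60.06095718] ((471.01104736328125, -371.3582458496094), (18.470775604248047, 83.33692932128906), 77.95205688476562) ((470.92205810546875, -371.77496337890625), 41.67194366455078)
```

View pics/a.png

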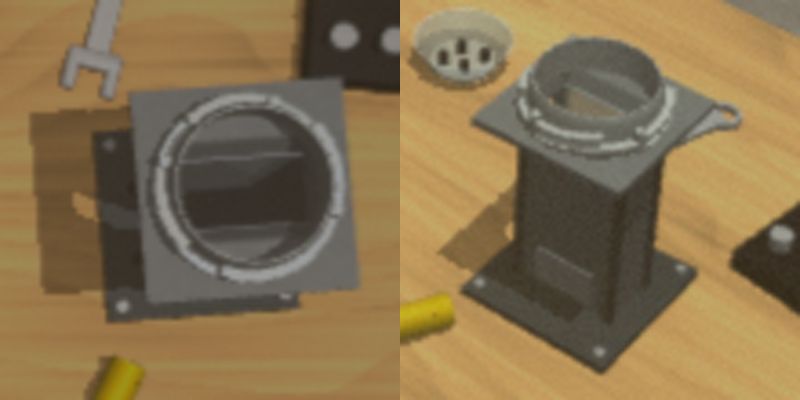

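Run:
```python
from h import *
g=eyes.snapshot("side")
b=cv2.resize(g["color"][255:325,335:415],(800,600),interpolation=cv2.INTER_CUBIC).astype(float)
b=255*(np.clip(b/150,0,1))**.6
cv2.imwrite("pics/b.png",b[:,:,::-1])
s=eyes.snapshot("top");P=cloud(s);Q=cloud(g)
for z in (60,90,120,150):
  k=(abs(Q[...,2]-z)<6)&(abs(Q[...,0]-575)<75)&(abs(Q[...,1]+113)<75); print(z,Q[k].astype(int)[::max(1,k.sum()//40),:2].tolist())
```

```text
60 [[546, -71], [543, -70], [549, -76], [545, -69], [547, -78], [551, -84], [542, -75], [549, -83], [549, -93], [549, -87], [550, -96], [550, -96], [597, -151], [549, -94], [550, -103], [554, -110], [595, -152], [550, -103], [550, -113], [587, -152], [596, -155], [552, -108], [552, -118], [582, -152], [550, -113], [550, -123], [552, -131], [550, -117], [550, -127], [578, -152], [551, -130], [554, -137], [572, -153], [553, -138], [569, -153], [556, -143], [564, -153], [553, -148], [552, -158], [550, -154], [549, -154], [547, -156], [548, -159]]
90 [[548, -75], [544, -75], [550, -83], [548, -75], [548, -85], [543, -76], [546, -87], [549, -94], [545, -81], [547, -93], [552, -99], [601, -154], [550, -94], [552, -102], [597, -154], [550, -97], [589, -153], [601, -155], [549, -109], [554, -118], [594, -151], [598, -157], [549, -118], [579, -152], [593, -158], [551, -123], [553, -132], [585, -154], [553, -126], [554, -135], [579, -152], [553, -133], [553, -142], [569, -152], [550, -131], [556, -140], [562, -154], [551, -141], [551, -150], [552, -143], [552, -159], [552, -159], [550, -158], 
[... 461 characters left out ...]
 [567, -155], [552, -134], [553, -142], [563, -155], [555, -142], [563, -155], [551, -148], [551, -157], [553, -153], [549, -156]]
150 [[593, -72], [594, -74], [585, -72], [586, -74], [592, -73], [593, -76], [590, -81], [580, -73], [584, -73], [586, -74], [593, -72], [596, -74], [592, -80], [591, -84], [593, -85], [589, -73], [590, -75], [590, -81], [592, -83], [593, -85], [594, -88], [594, -92], [588, -80], [591, -81], [593, -86], [592, -90], [593, -93], [595, -94], [592, -99], [590, -89], [593, -89], [593, -92], [592, -96], [596, -97], [591, -104], [596, -103], [595, -110]][ WARN:0@0.379] global loadsave.cpp:1063 imwrite_ Unsupported depth image for selected encoder is fallbacked to CV_8U.
```

View pics/b.png

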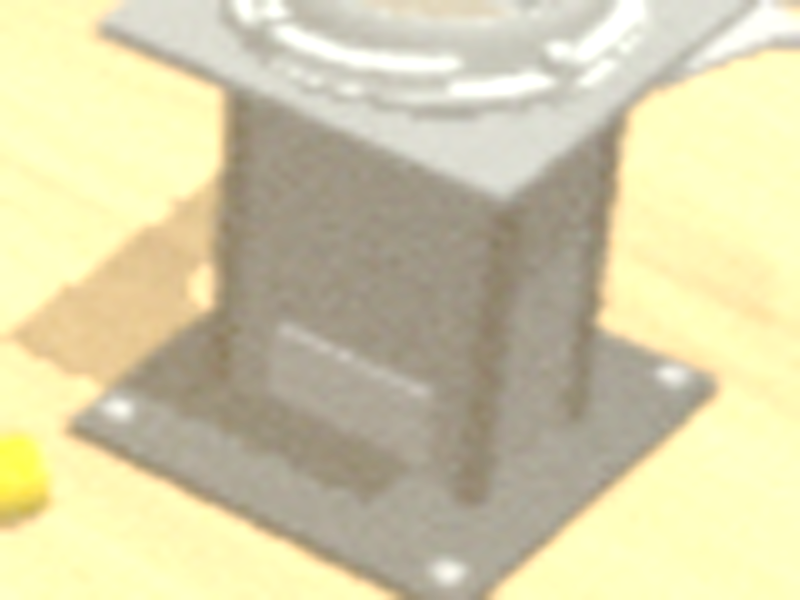

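Run:
```python
from h import *
g=eyes.snapshot("side");s=eyes.snapshot("top")
f=lambda i,r:np.uint8(255*(np.clip(cv2.resize(i[r[0]:r[1],r[2]:r[3]],(400,400),interpolation=cv2.INTER_CUBIC).astype(float)/200,0,1))**.6)
cv2.imwrite("pics/c.png",np.hstack([f(g["color"],(230,275,355,400)),f(s["color"],(185,260,345,420))])[:,:,::-1])
P=cloud(s)
m=(abs(P[...,2]-175.8)<5)&(P[...,0]>350)&(P[...,1]<80)&(P[...,1]>-200)
c,_=cv2.findContours(m.astype(np.uint8),0,1); c=max(c,key=cv2.contourArea)
W=onplane(s,c[:,0],176)[:,:2]; print(cv2.minAreaRect(np.float32(W)))
# spot 
print(onplane(s,[[363,221],[361,218],[378,223]],0))
```

```text
((575.6339111328125, -112.51028442382812), (124.06524658203125, 124.45375061035156), 3.7246227264404297)
[[587.08720669 -38.91091997   0.        ]
 [594.60713336 -34.05770505   0.        ]
 [581.82100878 -76.06928495   0.        ]]
```

View pics/c.png

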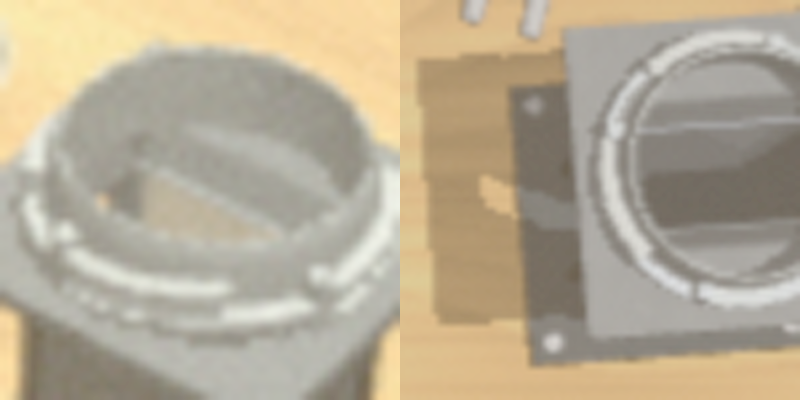

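```bash
cat >> h.py <<'E'
def go(x,y,z,phi,s=None):
    s=s or state(); R0=R.from_rotvec(s["tool_rot"])
    Rt=R.from_euler("z",phi,degrees=True)*R.from_euler("x",180,degrees=True)
    t=(R0.inv()*Rt).as_rotvec(degrees=True); d=R0.inv().apply(np.array([x,y,z])-s["tcp_pos"])
    return "%.1f %.1f %.1f  %.1f %.1f %.1f"%(*t,*d)
def st():
    s=state(); Rm=R.from_rotvec(s["tool_rot"]).as_matrix()
    print("t%.1f"%s["time"],"tcp",s["tcp_pos"].round(1),"phi %.1f"%np.degrees(np.arctan2(Rm[1,0],Rm[0,0])),"tilt",(Rm[:2,2]*57.3).round(2),"gap %.1f gf %.1f"%(s["finger_gap"],s["grasp_force"]),"F",s["contact_force"].round(1),"M",s["torque"].round(2),"q7 %.2f"%s["qpos"][6])
def grab(ctr,phi,off=-6,z=26):
    c=np.array(ctr)+off*np.array([np.cos(np.radians(phi)),np.sin(np.radians(phi))])
    return (*c,z,phi)
E
python3 - <<'E'
from h import *
st(); print(go(*grab((440.7,157),171.4,z=150)))
E
```

```text
t0.4 tcp [291.9 580.7 253.1] phi 153.3 tilt [-0.01 -0.01] gap 85.5 gf 0.0 F [ 0.1 -0.4 -0.3] M [ 0.04  0.02 -0.02] q7 -0.21
-0.0 -0.0 -18.1  -329.0 -309.8 103.2
```

Request:
servo_tool(
  plan="0 0 -18.1 -280 -264 80 55;0 0 -18.1 -280 -264 80 55;0 0 -18.1 -280 -264 80 55;0 0 -18.1 -280 -264 80 55;0 0 -18.1 -280 -264 80 55;0 0 -18.1 -280 -264 80 55;0 0 -18.1 -280 -264 80 55;0 0 -18.1 -280 -264 80 55;0 0 -18.1 -280 -264 80 55;0 0 -18.1 -280 -264 80 55",
)

```text
time: 1.23
tcp_pos: [424.8, 212.9, 172.3]
tool_rot: [-0.244, -3.132, 0.005]
contact_force: [0.6, -0.9, 0.4]
finger_gap: 55.1
grasp_force: 0.0
```

Run:
```python
from h import *
st(); print(go(*grab((440.7,157),171.4,z=90)));print(go(*grab((440.7,157),171.4)))
```

```text
t1.2 tcp [424.8 212.9 172.3] phi 171.1 tilt [-0.04 -0.2 ] gap 55.1 gf 0.0 F [ 0.6 -0.9  0.4] M [-0.03 -0.03  0.02] q7 0.75
-0.2 -0.0 -0.3  -30.4 -52.4 82.5
-0.2 -0.0 -0.3  -30.4 -52.2 146.5
```

Request:
servo_tool(
  plan="-0.2 0 -0.3 -30.4 -52.3 60 55;-0.2 0 -0.3 -30.4 -52.3 60 55;-0.2 0 -0.3 -30.4 -52.3 100 55;-0.2 0 -0.3 -30.4 -52.3 125 55;-0.2 0 -0.3 -30.4 -52.3 140 55;-0.2 0 -0.3 -30.4 -52.3 146 55;-0.2 0 -0.3 -30.4 -52.3 146 55;-0.2 0 -0.3 -30.4 -52.3 146 55",
)

```text
time: 1.9
tcp_pos: [446.1, 163.4, 27.8]
tool_rot: [0.226, 3.133, 0.006]
contact_force: [0.2, 0.6, 0.3]
finger_gap: 55.4
grasp_force: 0.0
```

Run:
```python
from h import *
st(); print(go(*grab((440.7,157),171.4)))
```

```text
t1.9 tcp [446.1 163.4  27.8] phi 171.7 tilt [0.06 0.22] gap 55.4 gf 0.0 F [0.2 0.6 0.3] M [ 0.01  0.04 -0.03] q7 0.76
0.2 0.0 0.3  -1.5 -7.2 1.8
```

Request:
servo_tool(
  plan="0.2 0 0.3 -1.5 -7.2 1 55;0.2 0 0.3 -1.5 -7.2 1 55;0.2 0 0.3 -1.5 -7.2 1 55;0.2 0 0.3 -1.5 -7.2 1 55",
)

```text
time: 2.23
tcp_pos: [446.9, 155.5, 27.1]
tool_rot: [0.236, 3.131, 0.001]
contact_force: [-0.1, 0.3, 0.1]
finger_gap: 54.8
grasp_force: 0.0
```

Run:
```python
from h import *
st(); print(go(*grab((440.7,157),171.4)))
```

```text
t2.2 tcp [446.9 155.5  27.1] phi 171.4 tilt [0.09 0.02] gap 54.8 gf 0.0 F [-0.1  0.3  0.1] M [ 0.02 -0.01 -0.04] q7 0.76
0.0 0.1 -0.0  0.3 0.5 1.1
```

Request:
servo_tool(
  plan="0 0 0 0 0 1 20;0 0 0 0 0 1 20;0 0 0 0 0 1 20;0 0 0 0 0 1 20;0 0 0 0 0 1 20;0 0 0 0 0 1 20;0 0 0 0 0 1 20;0 0 0 0 0 1 20",
  squeeze=50,
)

```text
time: 2.9
tcp_pos: [446.4, 155.6, 25.7]
tool_rot: [0.235, 3.132, 0.0]
contact_force: [-1.4, -0.9, 4.8]
finger_gap: 31.4
grasp_force: 49.6
```

Request:
servo_tool(
  plan="0 0 0 0 0 -10 20;0 0 0 0 0 -30 20;0 0 0 0 0 -70 20;0 0 0 0 0 -110 20;0 0 0 0 0 -150 20;0 0 0 0 0 -190 20;0 0 0 0 0 -230 20;0 0 0 0 0 -240 20;0 0 0 0 0 -240 20;0 0 0 0 0 -240 20",
)

```text
time: 3.73
tcp_pos: [445.8, 155.3, 265.1]
tool_rot: [0.235, 3.132, -0.0]
contact_force: [0.1, -0.2, -3.6]
finger_gap: 30.9
grasp_force: 50.3
```

Run:
```python
from h import *
st(); print(go(575.6,-112.5,265,93.6))
```

```text
t3.7 tcp [445.8 155.3 265.1] phi 171.4 tilt [ 0.02 -0.02] gap 30.9 gf 50.3 F [ 0.1 -0.2 -3.6] M [-0.04  0.02  0.01] q7 0.96
0.0 0.0 77.8  -168.3 -245.4 0.2
```

Request:
servo_tool(
  plan="0 0 70 -150 -230 0 20;0 0 70 -150 -230 0 20;0 0 70 -150 -230 0 20;0 0 70 -150 -230 0 20;0 0 70 -150 -230 0 20;0 0 70 -150 -230 0 20;0 0 70 -150 -230 0 20;0 0 70 -150 -230 0 20;0 0 70 -150 -230 0 20;0 0 70 -150 -230 0 20",
)

```text
time: 4.57
tcp_pos: [558.2, -94.8, 261.1]
tool_rot: [-1.995, -2.419, 0.006]
contact_force: [0.1, 0.8, -1.9]
finger_gap: 31.2
grasp_force: 50.3
```

Request:
servo_tool(
  plan="0 0 0 0 0 0 20;0 0 0 0 0 0 20;0 0 0 0 0 0 20;0 0 0 0 0 0 20",
)

```text
time: 4.9
tcp_pos: [559.7, -94.0, 264.2]
tool_rot: [-1.986, -2.433, 0.001]
contact_force: [0.7, 0.1, -1.9]
finger_gap: 30.9
grasp_force: 50.3
```

Run:
```python
from h import *
st(); print(go(576,-118.5,265,93.6))
```

```text
t4.9 tcp [559.7 -94.  264.2] phi 101.6 tilt [-0.1   0.01] gap 30.9 gf 50.3 F [ 0.7  0.1 -1.9] M [0.03 0.02 0.03] q7 0.30
-0.1 -0.0 8.0  -27.3 11.1 -0.8
```

Request:
servo_tool(
  plan="0 0 8 -27.3 11.1 -0.8 20;0 0 8 -27.3 11.1 -0.8 20;0 0 8 -27.3 11.1 -0.8 20;0 0 8 -27.3 11.1 -0.8 20;0 0 8 -27.3 11.1 -0.8 20;0 0 8 -27.3 11.1 -0.8 20",
)

```text
time: 5.4
tcp_pos: [576.2, -117.9, 266.0]
tool_rot: [-2.151, -2.289, -0.0]
contact_force: [-0.1, 0.5, -1.2]
finger_gap: 31.1
grasp_force: 50.3
```

Run:
```python
from h import *
st(); print(go(576,-118.5,265,93.6)); g=eyes.snapshot("side");s=eyes.snapshot("top")
for n in nuts(s): print(*n)
f=lambda i,r:cv2.resize(i[r[0]:r[1],r[2]:r[3]],(400,400),interpolation=cv2.INTER_CUBIC)
cv2.imwrite("pics/d.png",np.hstack([f(g["color"],(190,290,330,430)),f(s["color"],(150,270,350,470))])[:,:,::-1])
```

```text
t5.4 tcp [ 576.2 -117.9  266. ] phi 93.5 tilt [-0.01  0.03] gap 31.1 gf 50.3 F [-0.1  0.5 -1.2] M [-0.03 -0.01  0.02] q7 0.21
-0.0 -0.0 -0.1  -0.6 -0.3 1.0
[742.1 -60.4] -15.0 162.8 447 7.3 [371. 160.]
[717.1 132.8] 4.3 55.0 392 4.2 [293. 168.]
[595.7 337. ] 39.9 67.8 323 29.4 [210. 219.]
[566.5 214.6] -171.4 67.0 310 29.8 [260. 229.]
[453.3 259.7] 147.0 66.6 323 29.7 [242. 275.]
[436.  394.4] -1.3 67.1 357 29.1 [185. 285.]
```

View pics/d.png

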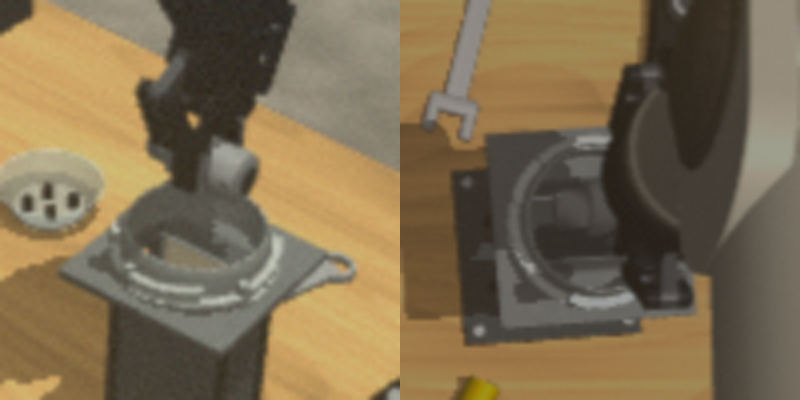

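Run:
```python
from h import *
g=eyes.snapshot("side");s=eyes.snapshot("top");Q=cloud(g);P=cloud(s)
print(project(g,[[578,-146.8,256.3]]),project(s,[[573.8,-77,256.3]]))
for n,C,r in(("side",Q,50),("top",P,50)):
    k=(abs(C[...,0]-577)<r)&(abs(C[...,2]-252)<28)&(C[...,1]<-60)&(C[...,1]>-165)
    q=C[k]; 
    for lo in range(-165,-60,5):
        w=q[(q[:,1]>=lo)&(q[:,1]<lo+5)]
        if len(w)>3: print(n,lo,len(w),w.min(0).round(),w.max(0).round())
m=(abs(Q[...,2]-175.8)<4)&(abs(Q[...,0]-575)<80)&(abs(Q[...,1]+112)<80)
print("side flange",cv2.minAreaRect(np.float32(Q[m][:,:2])))
```

```text
[[392.39088097 234.32398951]] [[396.15142992 212.97525625]]
side -150 32 [ 557. -148.  246.] [ 587. -145.  270.]
side -145 48 [ 559. -145.  240.] [ 591. -140.  273.]
side -140 23 [ 559. -140.  249.] [ 582. -135.  273.]
side -135 22 [ 557. -135.  249.] [ 579. -130.  273.]
side -130 70 [ 544. -130.  240.] [ 596. -125.  280.]
side -125 46 [ 543. -125.  247.] [ 605. -120.  280.]
side -120 26 [ 544. -120.  252.] [ 596. -115.  279.]
side -115 26 [ 544. -115.  243.] [ 593. -110.  279.]
side -110 5 [ 548. -110.  244.] [ 591. -107.  277.]
side -100 8 [ 557. -100.  248.] [561. -96. 263.]
side -90 8 [560. -90. 248.] [564. -86. 260.]
side -85 7 [558. -85. 249.] [563. -81. 263.]
top -115 8 [ 547. -113.  254.] [ 554. -111.  274.]
top -110 28 [ 554. -109.  251.] [ 574. -105.  278.]
top -105 34 [ 560. -105.  258.] [ 590. -100.  274.]
top -100 49 [ 559. -100.  253.] [590. -95. 275.]
top -95 42 [562. -95. 251.] [590. -90. 272.]
top -90 29 [564. -90. 255.] [585. -85. 271.]
top -85 34 [563. -85. 256.] [585. -80. 272.]
top -80 30 [565. -80. 251.] [583. -75. 268.]
side flange ((573.0945434570312, -112.9698257446289), (129.33709716796875, 125.38900756835938), 3.941009521484375)
```

Request:
servo_tool(
  plan="0 0 0 0 0 20 20;0 0 0 0 0 35 20;0 0 0 0 0 46 20;0 0 0 0 0 54 20;0 0 0 0 0 54 20;0 0 0 0 0 54 20",
)

```text
time: 6.1
tcp_pos: [576.4, -118.8, 211.9]
tool_rot: [-2.154, -2.286, 0.0]
contact_force: [-0.4, 0.1, -1.2]
finger_gap: 31.2
grasp_force: 50.3
```

Run:
```python
from h import *
st(); print(go(576.5,-118.4,211,93.6))
```

```text
t6.1 tcp [ 576.4 -118.8  211.9] phi 93.4 tilt [-0.03  0.01] gap 31.2 gf 50.3 F [-0.4  0.1 -1.2] M [ 0.02 -0.04 -0.  ] q7 0.21
-0.0 -0.0 -0.2  0.4 0.1 0.9
```

Request:
servo_tool(
  plan="0 0 0 0 0 0 46;0 0 0 0 0 0 46;0 0 0 0 0 0 46;0 0 0 0 0 0 46;0 0 0 0 0 -20 46;0 0 0 0 0 -40 46;0 0 0 0 0 -55 46;0 0 0 0 0 -55 46",
)

```text
time: 6.77
tcp_pos: [578.7, -119.3, 271.2]
tool_rot: [2.15, 2.282, 0.006]
contact_force: [-0.3, -0.8, 0.8]
finger_gap: 46.2
grasp_force: 0.0
```

Request:
servo_tool(
  plan="0 0 -70 320 0 0 55;0 0 -70 320 0 0 55;0 0 -70 320 0 0 55;0 0 -70 320 0 0 55;0 0 -70 320 0 0 55;0 0 -70 320 0 0 55;0 0 -70 320 0 0 55;0 0 -70 320 0 0 55;0 0 -70 320 0 0 55;0 0 -70 320 0 0 55",
)

```text
time: 7.6
tcp_pos: [556.2, 204.2, 266.5]
tool_rot: [-0.434, -3.111, -0.002]
contact_force: [0.6, -1.3, -0.4]
finger_gap: 55.2
grasp_force: 0.0
```

Request:
servo_tool(
  plan="0 0 -25 0 0 100 55;0 0 -25 0 0 100 55;0 0 -25 0 0 100 55;0 0 -25 0 0 100 55;0 0 -25 0 0 100 55;0 0 -25 0 0 100 55;0 0 -25 0 0 100 55",
)

```text
time: 8.18
tcp_pos: [558.0, 200.9, 167.7]
tool_rot: [-0.227, 3.132, 0.001]
contact_force: [0.2, -1.0, 0.7]
finger_gap: 55.0
grasp_force: 0.0
```

Run:
```python
from h import *
st(); g=eyes.snapshot("side");s=eyes.snapshot("top")
for n in nuts(s): print(*n)
f=lambda i,r:cv2.resize(i[r[0]:r[1],r[2]:r[3]],(400,400),interpolation=cv2.INTER_CUBIC)
cv2.imwrite("pics/e.png",np.hstack([f(g["color"],(230,330,330,430)),f(s["color"],(165,265,350,450))])[:,:,::-1])
print(go(*grab((566.5,214.6),188.5,z=60)))
```

```text
t8.2 tcp [558.  200.9 167.7] phi -171.7 tilt [0.08 0.04] gap 55.0 gf 0.0 F [ 0.2 -1.   0.7] M [-0.04 -0.   -0.03] q7 1.12
[742.1 -60.4] -15.2 163.0 446 7.0 [371. 160.]
[716.9 133. ] 30.0 56.0 400 4.2 [293. 168.]
[436.  394.4] -1.3 67.1 355 29.5 [185. 285.]
0.0 0.1 -0.2  -16.1 12.3 108.1
```

View pics/e.png

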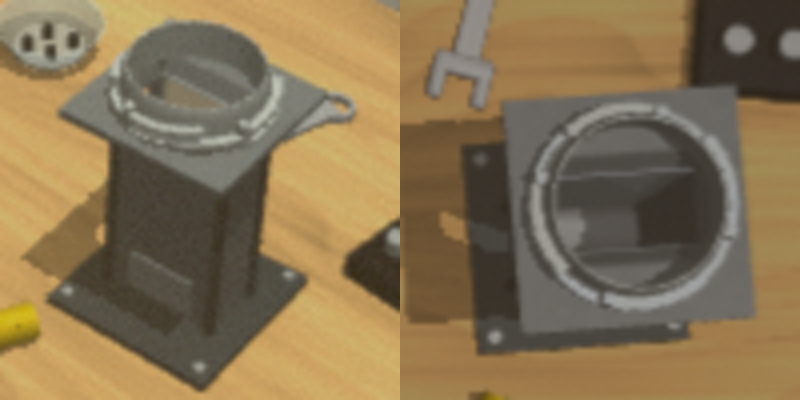

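Request:
servo_tool(
  plan="0 0 0 -16.1 12.3 30 55;0 0 0 -16.1 12.3 60 55;0 0 0 -16.1 12.3 90 55;0 0 0 -16.1 12.3 115 55;0 0 0 -16.1 12.3 130 55;0 0 0 -16.1 12.3 139 55;0 0 0 -16.1 12.3 139 55;0 0 0 -16.1 12.3 139 55;0 0 0 -16.1 12.3 139 55",
)

```text
time: 9.03
tcp_pos: [572.9, 215.8, 29.8]
tool_rot: [-0.23, 3.13, 0.001]
contact_force: [-0.0, 0.5, -0.2]
finger_gap: 55.5
grasp_force: 0.0
```

Run:
```python
from h import *
st(); print(go(*grab((566.5,214.6),188.5,z=28)))
```

```text
t9.0 tcp [572.9 215.8  29.8] phi -171.6 tilt [0.16 0.06] gap 55.5 gf 0.0 F [-0.   0.5 -0.2] M [-0.04 -0.02  0.03] q7 1.03
0.0 0.2 -0.1  0.5 -0.2 1.8
```

Request:
servo_tool(
  plan="0 0 0 0 0 1 20;0 0 0 0 0 1 20;0 0 0 0 0 1 20;0 0 0 0 0 1 20;0 0 0 0 0 1 20;0 0 0 0 0 1 20;0 0 0 0 0 1 20;0 0 0 0 0 1 20",
)

```text
time: 9.7
tcp_pos: [572.7, 215.4, 28.6]
tool_rot: [-0.23, 3.131, 0.001]
contact_force: [-0.4, 0.6, 6.2]
finger_gap: 30.3
grasp_force: 50.5
```

Request:
servo_tool(
  plan="0 0 0 0 0 -10 20;0 0 0 0 0 -30 20;0 0 0 0 0 -70 20;0 0 0 0 0 -110 20;0 0 0 0 0 -150 20;0 0 0 0 0 -190 20;0 0 0 0 0 -230 20;0 0 0 0 0 -240 20;0 0 0 0 0 -240 20;0 0 0 0 0 -240 20",
)

```text
time: 10.53
tcp_pos: [571.1, 214.7, 266.9]
tool_rot: [-0.23, 3.133, -0.001]
contact_force: [-0.3, -0.1, -3.1]
finger_gap: 31.0
grasp_force: 50.3
```

Request:
servo_tool(
  plan="0 0 70 45 -325 0 20;0 0 70 45 -325 0 20;0 0 70 45 -325 0 20;0 0 70 45 -325 0 20;0 0 70 45 -325 0 20;0 0 70 45 -325 0 20;0 0 70 45 -325 0 20;0 0 70 45 -325 0 20;0 0 70 45 -325 0 20;0 0 70 45 -325 0 20",
)

```text
time: 11.37
tcp_pos: [571.8, -117.5, 263.2]
tool_rot: [-1.624, -2.683, 0.006]
contact_force: [0.2, 1.5, -2.6]
finger_gap: 31.1
grasp_force: 50.4
```

Request:
servo_tool(
  plan="0 0 25 0 0 0 20;0 0 25 0 0 0 20;0 0 25 0 0 0 20;0 0 25 0 0 0 20;0 0 25 0 0 0 20;0 0 25 0 0 0 20;0 0 25 0 0 0 20;0 0 25 0 0 0 20",
)

```text
time: 12.03
tcp_pos: [574.1, -112.9, 266.0]
tool_rot: [-2.152, -2.287, 0.002]
contact_force: [0.1, 0.4, -2.4]
finger_gap: 30.5
grasp_force: 50.4
```

```bash
cat >> h.py <<'E'
def ends():
    "measure held nut: y of tail (side view) and head (top view), TCP minus 29 / plus 41 expected"
    t=state()["tcp_pos"]; Q=cloud(eyes.snapshot("side")); s=eyes.snapshot("top"); P=cloud(s)
    f=lambda C:C[(abs(C[...,0]-t[0])<17)&(abs(C[...,2]-t[2]+10)<14)&(abs(C[...,1]-t[1])<60)]
    q=f(Q);p=f(P); print("tail",np.percentile(q[:,1],[1,3]).round(1),"exp",round(t[1]-29,1),"head",np.percentile(p[:,1],[97,99]).round(1),"exp",round(t[1]+41,1)); return s
E
python3 - <<'E'
from h import *
st(); print(go(576.6,-118.4,265,93.6)); s=ends()
for n in nuts(s): print(*n)
E
```

```text
t12.0 tcp [ 574.1 -112.9  266. ] phi 93.5 tilt [-0.1   0.02] gap 30.5 gf 50.4 F [ 0.1  0.4 -2.4] M [-0.09 -0.03 -0.02] q7 0.19
-0.1 -0.0 -0.1  -5.6 2.2 1.0
tail [-140.4 -139.7] exp -141.9 head [-70.1 -69.4] exp -71.9
[742.1 -60.4] -15.0 162.8 444 7.1 [371. 160.]
[716.7 132.9] 13.8 54.3 389 4.2 [293. 168.]
[595.7 337. ] 39.9 67.8 323 29.5 [210. 219.]
[453.3 259.7] 147.2 66.6 325 29.4 [241. 275.]
[436.  394.4] -1.5 67.1 356 29.1 [185. 285.]
```

Request:
servo_tool(
  plan="0 0 0 -6.8 2.2 0 20;0 0 0 -6.8 2.2 0 20;0 0 0 -6.8 2.2 20 20;0 0 0 -6.8 2.2 35 20;0 0 0 -6.8 2.2 46 20;0 0 0 -6.8 2.2 55 20;0 0 0 -6.8 2.2 55 20;0 0 0 -6.8 2.2 55 20;0 0 0 -6.8 2.2 55 20",
)

```text
time: 12.88
tcp_pos: [577.9, -119.8, 212.8]
tool_rot: [2.154, 2.286, 0.001]
contact_force: [-0.7, 0.6, -2.3]
finger_gap: 30.9
grasp_force: 50.4
```

Run:
```python
from h import *
st(); print(go(576.5,-119.6,211,93.6)); print("C pre",go(*grab((453.3,259.7),147.1,z=266)))
```

```text
t12.9 tcp [ 577.9 -119.8  212.8] phi 93.4 tilt [ 0.08 -0.01] gap 30.9 gf 50.4 F [-0.7  0.6 -2.3] M [ 0.04  0.02 -0.02] q7 0.20
0.1 0.0 -0.2  0.3 -1.4 1.8
C pre 0.1 0.0 -53.7  382.7 -96.9 -53.4
```

Request:
servo_tool(
  plan="0 0 0 0 -1.2 0 30;0 0 0 0 -1.2 0 30;0 0 0 0 -1.2 0 46;0 0 0 0 -1.2 0 46;0 0 0 0 -1.2 0 46;0 0 0 0 -1.2 0 46;0 0 0 0 -1.2 -20 46;0 0 0 0 -1.2 -40 46;0 0 0 0 -1.2 -55 46;0 0 0 0 -1.2 -55 46",
)

```text
time: 13.72
tcp_pos: [578.2, -120.0, 270.9]
tool_rot: [2.151, 2.283, 0.006]
contact_force: [0.8, 0.1, 0.8]
finger_gap: 45.8
grasp_force: 0.0
```

Request:
servo_tool(
  plan="0 0 -53.7 382 -96 0 55;0 0 -53.7 382 -96 0 55;0 0 -53.7 382 -96 0 55;0 0 -53.7 382 -96 0 55;0 0 -53.7 382 -96 0 55;0 0 -53.7 382 -96 0 55;0 0 -53.7 382 -96 0 55;0 0 -53.7 382 -96 0 55;0 0 -53.7 382 -96 0 55;0 0 -53.7 382 -96 0 55",
)

```text
time: 14.55
tcp_pos: [454.3, 261.9, 267.0]
tool_rot: [-0.879, -3.015, -0.004]
contact_force: [-0.6, 0.6, -0.3]
finger_gap: 54.9
grasp_force: 0.0
```

Request:
servo_tool(
  plan="0 0 0 0 0 40 55;0 0 0 0 0 80 55;0 0 0 0 0 120 55;0 0 0 0 0 140 55;0 0 0 0 0 140 55;0 0 0 0 0 140 55;0 0 0 0 0 140 55",
)

```text
time: 15.13
tcp_pos: [458.3, 256.7, 128.2]
tool_rot: [0.889, 3.012, 0.003]
contact_force: [0.7, 1.5, 0.3]
finger_gap: 55.1
grasp_force: 0.0
```

```bash
cat >> h.py <<'E'
def mag():
    g=eyes.snapshot("side");s=eyes.snapshot("top")
    f=lambda i,r:cv2.resize(i[r[0]:r[1],r[2]:r[3]],(400,400),interpolation=cv2.INTER_CUBIC)
    return s,np.hstack([f(g["color"],(230,330,330,430)),f(s["color"],(165,265,350,450))])[:,:,::-1]
E
python3 - <<'E'
from h import *
st(); print(go(*grab((453.3,259.7),147.1,z=28))); s,im=mag(); cv2.imwrite("pics/f.png",im)
P=cloud(s); k=(abs(P[...,0]-576)<14)&(abs(P[...,1]+112)<36)&(P[...,2]<150)
for y in range(-148,-76,8):
    q=P[k&(abs(P[...,1]-y)<4)]; print(y,len(q),np.median(q[:,2]).round(0) if len(q) else "")
E
```

```text
t15.1 tcp [458.3 256.7 128.2] phi 147.1 tilt [0.09 0.07] gap 55.1 gf 0.0 F [0.7 1.5 0.3] M [ 0.01 -0.02  0.01] q7 0.24
0.1 0.0 0.0  -0.1 -0.3 100.2
-148 3 64.0
-140 34 72.0
-132 32 71.0
-124 39 70.0
-116 35 70.0
-108 37 70.0
-100 36 71.0
-92 12 66.0
-84 0
```

Request:
servo_tool(
  plan="0 0 0 0 -0.3 40 55;0 0 0 0 -0.3 75 55;0 0 0 0 -0.3 92 55;0 0 0 0 -0.3 99.5 55;0 0 0 0 -0.3 99.5 55;0 0 0 0 -0.3 99.5 55;0 0 0 0 -0.3 99.5 55",
)

```text
time: 15.82
tcp_pos: [458.8, 256.6, 29.5]
tool_rot: [0.889, 3.011, 0.004]
contact_force: [0.7, -0.3, -0.1]
finger_gap: 54.8
grasp_force: 0.0
```

Request:
servo_tool(
  plan="0 0 0 0 0 0 20;0 0 0 0 0 0 20;0 0 0 0 0 0 20;0 0 0 0 0 0 20;0 0 0 0 0 0 20;0 0 0 0 0 0 20;0 0 0 0 0 0 20;0 0 0 0 0 0 20",
)

```text
time: 16.48
tcp_pos: [458.3, 256.2, 29.2]
tool_rot: [0.889, 3.011, 0.002]
contact_force: [-1.5, -0.6, 7.3]
finger_gap: 30.8
grasp_force: 49.6
```

Request:
servo_tool(
  plan="0 0 0 0 0 -10 20;0 0 0 0 0 -30 20;0 0 0 0 0 -70 20;0 0 0 0 0 -110 20;0 0 0 0 0 -150 20;0 0 0 0 0 -190 20;0 0 0 0 0 -230 20;0 0 0 0 0 -240 20;0 0 0 0 0 -240 20;0 0 0 0 0 -240 20",
)

```text
time: 17.32
tcp_pos: [456.9, 255.2, 267.6]
tool_rot: [0.889, 3.012, -0.0]
contact_force: [0.2, 0.7, -4.1]
finger_gap: 30.7
grasp_force: 50.6
```

Run:
```python
from h import *
st(); print(go(576.5,-118.6,265,93.6))
```

```text
t17.3 tcp [456.9 255.2 267.6] phi 147.1 tilt [ 0.04 -0.01] gap 30.7 gf 50.6 F [ 0.2  0.7 -4.1] M [-0.01  0.05 -0.03] q7 0.33
0.0 0.0 53.5  -303.4 -248.9 2.8
```

Request:
servo_tool(
  plan="0 0 53.5 -303 -249 0 20;0 0 53.5 -303 -249 0 20;0 0 53.5 -303 -249 0 20;0 0 53.5 -303 -249 0 20;0 0 53.5 -303 -249 0 20;0 0 53.5 -303 -249 0 20;0 0 53.5 -303 -249 0 20;0 0 53.5 -303 -249 0 20;0 0 53.5 -303 -249 0 20;0 0 53.5 -303 -249 0 20",
)

```text
time: 18.15
tcp_pos: [575.0, -125.6, 263.9]
tool_rot: [-2.158, -2.281, 0.01]
contact_force: [0.1, -2.2, -2.9]
finger_gap: 31.0
grasp_force: 50.6
```

Request:
servo_tool(
  plan="0 0 0 0 0 0 20;0 0 0 0 0 0 20;0 0 0 0 0 0 20;0 0 0 0 0 0 20;0 0 0 0 0 0 20",
)

```text
time: 18.57
tcp_pos: [576.0, -115.9, 266.8]
tool_rot: [-2.146, -2.292, 0.001]
contact_force: [0.4, 0.1, -2.8]
finger_gap: 30.9
grasp_force: 50.6
```

Run:
```python
from h import *
st(); print(go(576.6,-118.6,211,93.6)); s=ends()
for n in nuts(s): print(*n)
```

```text
t18.6 tcp [ 576.  -115.9  266.8] phi 93.8 tilt [-0.08  0.05] gap 30.9 gf 50.6 F [ 0.4  0.1 -2.8] M [-0.03  0.01 -0.03] q7 0.20
-0.1 -0.1 0.2  -2.8 0.5 55.8
tail [-145.1 -144.4] exp -144.9 head [-74.5 -74.2] exp -74.9
[742.  -60.5] -14.9 163.0 445 6.9 [371. 160.]
[716.9 132.8] 28.3 54.9 384 4.5 [293. 168.]
[595.7 337. ] 39.9 67.8 323 29.2 [210. 219.]
[436.  394.4] -1.3 67.1 357 28.9 [185. 285.]
```

Good centring. Lower and drop.

Request:
servo_tool(
  plan="0 0 0 -3 0.5 0 20;0 0 0 -3 0.5 0 20;0 0 0 -3 0.5 20 20;0 0 0 -3 0.5 35 20;0 0 0 -3 0.5 46 20;0 0 0 -3 0.5 55 20;0 0 0 -3 0.5 55 20;0 0 0 -3 0.5 55 20;0 0 0 -3 0.5 55 20",
)

```text
time: 19.42
tcp_pos: [577.8, -121.0, 213.3]
tool_rot: [2.15, 2.29, 0.001]
contact_force: [-0.3, 0.9, -2.6]
finger_gap: 30.8
grasp_force: 50.5
```

Run:
```python
from h import *
st(); print(go(576.5,-118.6,211,93.6)); print("A pre",go(*grab((595.7,337),39.9,z=266)))
```

```text
t19.4 tcp [ 577.8 -121.   213.3] phi 93.6 tilt [ 0.07 -0.01] gap 30.8 gf 50.5 F [-0.3  0.9 -2.6] M [0.06 0.03 0.05] q7 0.20
0.1 0.0 0.0  2.5 -1.1 2.3
A pre 0.1 -0.0 53.7  452.4 42.0 -52.7
```

Request:
servo_tool(
  plan="0 0 0 2 -1 0 30;0 0 0 2 -1 0 30;0 0 0 2 -1 0 30;0 0 0 2 -1 0 46;0 0 0 2 -1 0 46;0 0 0 2 -1 0 46;0 0 0 2 -1 -20 46;0 0 0 2 -1 -40 46;0 0 0 2 -1 -55 46;0 0 0 2 -1 -55 46",
)

```text
time: 20.25
tcp_pos: [578.4, -119.4, 271.5]
tool_rot: [2.147, 2.286, 0.006]
contact_force: [0.5, -0.4, 0.1]
finger_gap: 46.0
grasp_force: 0.0
```

Request:
servo_tool(
  plan="0 0 53.7 400 40 0 55;0 0 53.7 400 40 0 55;0 0 53.7 400 40 0 55;0 0 53.7 400 40 0 55;0 0 53.7 400 40 0 55;0 0 53.7 400 40 0 55;0 0 53.7 400 40 0 55;0 0 53.7 400 40 0 55;0 0 53.7 400 40 0 55;0 0 53.7 400 40 0 55",
)

```text
time: 21.08
tcp_pos: [590.3, 283.4, 266.9]
tool_rot: [2.953, 1.071, -0.001]
contact_force: [0.7, 0.6, -0.5]
finger_gap: 55.1
grasp_force: 0.0
```

Request:
servo_tool(
  plan="0 0 0 0 0 40 55;0 0 0 0 0 80 55;0 0 0 0 0 80 55;0 0 0 0 0 80 55;0 0 0 0 0 80 55",
)

```text
time: 21.5
tcp_pos: [591.7, 281.0, 188.9]
tool_rot: [2.954, 1.07, 0.002]
contact_force: [0.5, -0.1, 0.7]
finger_gap: 55.0
grasp_force: 0.0
```

Run:
```python
from h import *
st(); print(go(*grab((595.7,337),39.9,z=28))); s,im=mag(); cv2.imwrite("pics/g.png",im)
P=cloud(s); k=(abs(P[...,0]-576)<14)&(abs(P[...,1]+112)<36)&(P[...,2]<150)
for y in range(-148,-76,8):
    q=P[k&(abs(P[...,1]-y)<4)]; print(y,len(q),np.median(q[:,2]).round(0) if len(q) else "")
for n in nuts(s): print(*n)
```

```text
t21.5 tcp [591.7 281.  188.9] phi 39.8 tilt [0.07 0.02] gap 55.0 gf 0.0 F [ 0.5 -0.1  0.7] M [ 0.04 -0.02  0.05] q7 -1.39
0.0 -0.1 -0.1  32.7 -40.5 160.9
-148 7 98.0
-140 43 103.0
-132 41 102.0
-124 43 103.0
-116 43 102.0
-108 43 102.0
-100 46 102.0
-92 36 97.0
-84 0 
[742.1 -60.4] -15.1 163.0 447 7.2 [371. 160.]
[717.1 133. ] 34.6 55.7 387 4.2 [293. 168.]
```

Request:
servo_tool(
  plan="0 0 0 32.7 -40.5 30 55;0 0 0 32.7 -40.5 60 55;0 0 0 32.7 -40.5 100 55;0 0 0 32.7 -40.5 130 55;0 0 0 32.7 -40.5 150 55;0 0 0 32.7 -40.5 160 55;0 0 0 32.7 -40.5 160 55;0 0 0 32.7 -40.5 160 55;0 0 0 32.7 -40.5 160 55",
)

```text
time: 22.35
tcp_pos: [592.0, 334.5, 30.5]
tool_rot: [-2.952, -1.071, -0.007]
contact_force: [0.0, 0.5, -0.5]
finger_gap: 55.0
grasp_force: 0.0
```

Run:
```python
from h import *
st(); print(go(*grab((595.7,337),39.9,z=28)))
```

```text
t22.4 tcp [592.  334.5  30.5] phi 39.9 tilt [0.23 0.14] gap 55.0 gf 0.0 F [ 0.   0.5 -0.5] M [-0.02 -0.02  0.08] q7 -1.47
0.0 -0.3 -0.0  -1.5 0.4 2.5
```

Request:
servo_tool(
  plan="0 0 0 -1.2 0.4 1 55;0 0 0 -1.2 0.4 1 55;0 0 0 -1.2 0.4 1 20;0 0 0 -1.2 0.4 1 20;0 0 0 -1.2 0.4 1 20;0 0 0 -1.2 0.4 1 20;0 0 0 -1.2 0.4 1 20;0 0 0 -1.2 0.4 1 20;0 0 0 -1.2 0.4 1 20;0 0 0 -1.2 0.4 1 20",
)

```text
time: 23.18
tcp_pos: [589.8, 332.7, 27.6]
tool_rot: [-2.953, -1.072, -0.002]
contact_force: [-0.2, -0.7, 6.5]
finger_gap: 30.3
grasp_force: 50.4
```

Request:
servo_tool(
  plan="0 0 0 0 0 -10 20;0 0 0 0 0 -30 20;0 0 0 0 0 -70 20;0 0 0 0 0 -110 20;0 0 0 0 0 -150 20;0 0 0 0 0 -190 20;0 0 0 0 0 -230 20;0 0 0 0 0 -240 20;0 0 0 0 0 -240 20;0 0 0 0 0 -240 20",
)

```text
time: 24.02
tcp_pos: [588.8, 332.4, 266.5]
tool_rot: [-2.953, -1.072, -0.0]
contact_force: [-0.8, 0.4, -2.0]
finger_gap: 30.9
grasp_force: 49.9
```

Run:
```python
from h import *
st(); print(go(576.5,-118.6,265,93.6))
```

```text
t24.0 tcp [588.8 332.4 266.5] phi 39.9 tilt [0.   0.01] gap 30.9 gf 49.9 F [-0.8  0.4 -2. ] M [ 0.02  0.06 -0.03] q7 -1.45
0.0 -0.0 -53.7  -298.8 338.0 1.4
```

Request:
servo_tool(
  plan="0 0 -53.7 -265 300 0 20;0 0 -53.7 -265 300 0 20;0 0 -53.7 -265 300 0 20;0 0 -53.7 -265 300 0 20;0 0 -53.7 -265 300 0 20;0 0 -53.7 -265 300 0 20;0 0 -53.7 -265 300 0 20;0 0 -53.7 -265 300 0 20;0 0 -53.7 -265 300 0 20;0 0 -53.7 -265 300 0 20",
)

```text
time: 24.85
tcp_pos: [575.6, -72.2, 263.1]
tool_rot: [-2.151, -2.284, 0.008]
contact_force: [-0.0, -0.6, -2.0]
finger_gap: 30.8
grasp_force: 49.9
```

Request:
servo_tool(
  plan="0 0 0 -50 0 0 20;0 0 0 -50 0 0 20;0 0 0 -50 0 0 20;0 0 0 -50 0 0 20;0 0 0 -50 0 0 20;0 0 0 -50 0 0 20",
)

```text
time: 25.35
tcp_pos: [581.1, -115.3, 265.3]
tool_rot: [-2.145, -2.292, 0.001]
contact_force: [0.4, -0.2, -0.7]
finger_gap: 30.9
grasp_force: 50.0
```

Run:
```python
from h import *
st(); print(go(576.6,-118.6,211,93.6)); s=ends()
for n in nuts(s): print(*n)
```

```text
t25.4 tcp [ 581.1 -115.3  265.3] phi 93.8 tilt [-0.13  0.08] gap 30.9 gf 50.0 F [ 0.4 -0.2 -0.7] M [ 0.06 -0.04 -0.02] q7 0.19
-0.1 -0.1 0.2  -3.0 -4.6 54.3
tail [-144.3 -143.4] exp -144.3 head [-73.5 -73.1] exp -74.3
[742.  -60.4] -14.9 163.0 448 7.2 [371. 160.]
[716.9 132.8] 18.6 55.8 388 4.3 [293. 168.]
[436.  394.4] -1.3 67.1 357 29.3 [185. 285.]
```

Request:
servo_tool(
  plan="0 0 0 -2.5 -5 0 20;0 0 0 -2.5 -5 0 20;0 0 0 -2.5 -5 20 20;0 0 0 -2.5 -5 35 20;0 0 0 -2.5 -5 46 20;0 0 0 -2.5 -5 54 20;0 0 0 -2.5 -5 54 20;0 0 0 -2.5 -5 54 20;0 0 0 -2.5 -5 54 20",
)

```text
time: 26.2
tcp_pos: [577.3, -120.5, 213.4]
tool_rot: [2.15, 2.29, 0.001]
contact_force: [0.3, -0.5, -0.4]
finger_gap: 31.0
grasp_force: 49.9
```

Run:
```python
from h import *
st(); print(go(576.5,-118.8,211,93.6)); print("E pre",go(*grab((436,394.4),-1.4,z=266)),state()["qpos"])
```

```text
t26.2 tcp [ 577.3 -120.5  213.4] phi 93.6 tilt [ 0.07 -0.01] gap 31.0 gf 49.9 F [ 0.3 -0.5 -0.4] M [-0.01 -0.04 -0.01] q7 0.19
0.1 0.0 0.0  1.7 -0.7 2.4
E pre 0.1 -0.0 95.0  523.2 -114.5 -52.9 [ 0.22527425  0.40294883 -0.08291955  1.75668822  0.03904693  0.98227659
  0.19035329]
```

Request:
servo_tool(
  plan="0 0 0 1.5 -0.7 0 30;0 0 0 1.5 -0.7 0 30;0 0 0 1.5 -0.7 0 30;0 0 0 1.5 -0.7 0 46;0 0 0 1.5 -0.7 0 46;0 0 0 1.5 -0.7 0 46;0 0 0 1.5 -0.7 -20 46;0 0 0 1.5 -0.7 -40 46;0 0 0 1.5 -0.7 -55 46;0 0 0 1.5 -0.7 -55 46",
)

```text
time: 27.03
tcp_pos: [578.1, -119.3, 271.4]
tool_rot: [2.147, 2.286, 0.006]
contact_force: [0.9, -0.6, 0.6]
finger_gap: 45.8
grasp_force: 0.0
```

Request:
servo_tool(
  plan="0 0 -60 390 -86 0 55;0 0 -60 390 -86 0 55;0 0 -60 390 -86 0 55;0 0 -60 390 -86 0 55;0 0 -60 390 -86 0 55;0 0 -60 390 -86 0 55;0 0 -60 390 -86 0 55;0 0 -60 390 -86 0 55;0 0 -60 390 -86 0 55;0 0 -60 390 -86 0 55",
)

```text
time: 27.87
tcp_pos: [462.9, 269.9, 267.4]
tool_rot: [-0.705, -3.06, -0.004]
contact_force: [-0.0, 1.1, 0.4]
finger_gap: 55.5
grasp_force: 0.0
```

Request:
servo_tool(
  plan="0 0 -25 0 0 60 55;0 0 -25 0 0 60 55;0 0 -25 0 0 60 55;0 0 -25 0 0 60 55;0 0 -25 0 0 60 55;0 0 -25 0 0 60 55;0 0 -25 0 0 60 55;0 0 -25 0 0 60 55",
)

```text
time: 28.53
tcp_pos: [465.7, 264.9, 207.8]
tool_rot: [0.041, 3.141, 0.0]
contact_force: [-0.6, -0.7, 0.2]
finger_gap: 54.9
grasp_force: 0.0
```

Run:
```python
from h import *
st(); print(go(430,394.5,28,178.6)); s,im=mag(); cv2.imwrite("pics/h.png",im)
P=cloud(s); k=(abs(P[...,0]-576)<14)&(abs(P[...,1]+112)<36)&(P[...,2]<185)
for y in range(-148,-76,8):
    q=P[k&(abs(P[...,1]-y)<4)]; print(y,len(q),np.median(q[:,2]).round(0) if len(q) else "")
for n in nuts(s): print(*n)
```

```text
t28.5 tcp [465.7 264.9 207.8] phi 178.5 tilt [0.03 0.01] gap 54.9 gf 0.0 F [-0.6 -0.7  0.2] M [-0.   -0.02  0.01] q7 0.79
0.0 0.0 -0.1  39.1 128.6 179.8
-148 7 131.0
-140 46 134.0
-132 45 134.0
-124 48 133.0
-116 47 135.0
-108 45 134.0
-100 45 134.0
-92 47 130.0
-84 23 130.0
[742.1 -60.3] -15.2 162.9 448 7.2 [371. 160.]
[717.  132.5] 12.5 54.8 383 4.5 [293. 168.]
```

Request:
servo_tool(
  plan="0 0 0 39.1 128.6 0 55;0 0 0 39.1 128.6 0 55;0 0 0 39.1 128.6 0 55;0 0 0 39.1 128.6 40 55;0 0 0 39.1 128.6 80 55;0 0 0 39.1 128.6 120 55;0 0 0 39.1 128.6 155 55;0 0 0 39.1 128.6 178 55;0 0 0 39.1 128.6 178 55;0 0 0 39.1 128.6 178 55",
)

```text
time: 29.47
tcp_pos: [428.7, 393.9, 28.7]
tool_rot: [-0.038, -3.139, 0.003]
contact_force: [0.7, 0.2, 0.5]
finger_gap: 54.8
grasp_force: 0.0
```

Run:
```python
from h import *
st(); print(go(430,394.5,28,178.6)); g=eyes.snapshot("side")
cv2.imwrite("pics/i.png",cv2.resize(g["color"][180:300,140:300],(640,480))[:,:,::-1])
```

```text
t29.5 tcp [428.7 393.9  28.7] phi 178.6 tilt [-0.12 -0.1 ] gap 54.8 gf 0.0 F [0.7 0.2 0.5] M [ 0.01 -0.07  0.01] q7 0.40
-0.1 -0.1 0.0  -1.3 0.6 0.7
```

View pics/i.png

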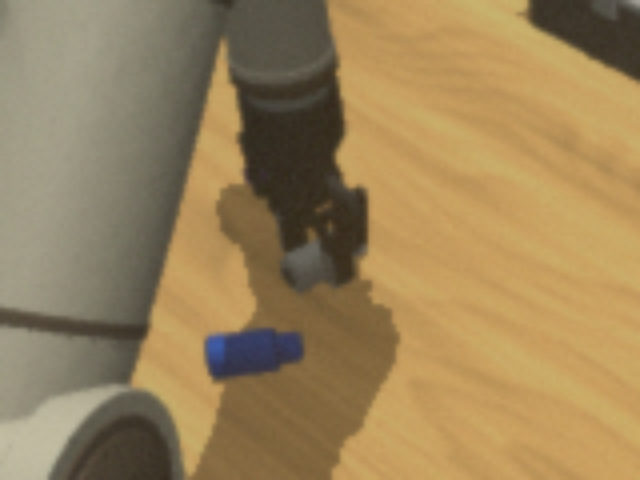

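Request:
servo_tool(
  plan="0 0 0 0 0 0 20;0 0 0 0 0 0 20;0 0 0 0 0 0 20;0 0 0 0 0 0 20;0 0 0 0 0 0 20;0 0 0 0 0 0 20;0 0 0 0 0 0 20;0 0 0 0 0 0 20;0 0 0 0 0 -12 20;0 0 0 0 0 -25 20",
)

```text
time: 30.35
tcp_pos: [429.2, 394.0, 55.5]
tool_rot: [-0.038, -3.141, 0.001]
contact_force: [0.3, 0.1, -1.9]
finger_gap: 30.4
grasp_force: 49.9
```

Request:
servo_tool(
  plan="0 0 -7 0 0 -15 20;0 0 -14 -7 -12 -20 20;0 0 -21 -15 -27 -20 20;0 0 -28 -22 -40 -20 20;0 0 -35 -30 -53 -20 20;0 0 -42 -37 -67 -20 20;0 0 -49 -45 -80 -20 20;0 0 -56 -52 -93 -20 20;0 0 -63 -52 -93 -20 20;0 0 -70 -52 -93 -20 20",
)

```text
time: 31.18
tcp_pos: [480.8, 298.3, 75.9]
tool_rot: [-1.774, 2.592, -0.003]
contact_force: [-0.5, -0.4, -1.9]
finger_gap: 31.1
grasp_force: 49.9
```

Request:
servo_tool(
  plan="0 0 0 0 0 0 20;0 0 0 0 0 0 20;0 0 0 0 0 0 20",
)

```text
time: 31.43
tcp_pos: [479.5, 300.3, 75.3]
tool_rot: [-1.766, 2.597, -0.0]
contact_force: [-0.1, -0.3, -1.9]
finger_gap: 30.9
grasp_force: 49.9
```

Run:
```python
from h import *
st()
```

```text
t31.4 tcp [479.5 300.3  75.3] phi -111.6 tilt [0.05 0.01] gap 30.9 gf 49.9 F [-0.1 -0.3 -1.9] M [-0.04  0.03  0.03] q7 1.64
```

Request:
servo_tool(
  plan="0 0 0 0 0 20 20;0 0 0 0 0 38 20;0 0 0 0 0 44 20;0 0 0 0 0 45 20;0 0 0 0 0 45 20;0 0 0 0 0 45 55;0 0 0 0 0 45 55;0 0 0 0 0 45 55;0 0 0 0 0 45 55",
)

```text
time: 32.18
tcp_pos: [479.3, 300.4, 29.7]
tool_rot: [-1.77, 2.595, -0.0]
contact_force: [0.1, -0.6, 0.5]
finger_gap: 54.7
grasp_force: 0.0
```

Run:
```python
from h import *
st()
```

```text
t32.2 tcp [479.3 300.4  29.7] phi -111.4 tilt [0.01 0.01] gap 54.7 gf 0.0 F [ 0.1 -0.6  0.5] M [-0.03 -0.01 -0.01] q7 1.60
```

Request:
servo_tool(
  plan="0 0 0 0 0 -40 55;0 0 0 0 0 -80 55;0 0 7 0 0 -80 55;0 0 60 0 0 -80 55;0 0 60 0 0 -80 55;0 0 60 0 0 -80 55;0 0 60 0 0 -80 55;0 0 60 0 0 -80 55;0 0 60 0 0 -80 55;0 0 60 0 0 -80 55",
)

```text
time: 33.02
tcp_pos: [479.1, 300.3, 109.4]
tool_rot: [0.304, -3.126, -0.0]
contact_force: [-0.3, 0.3, 0.0]
finger_gap: 54.8
grasp_force: 0.0
```

Request:
servo_tool(
  plan="0 0 65 0 0 0 55;0 0 65 0 0 0 55;0 0 65 0 0 0 55;0 0 65 0 0 0 55;0 0 65 0 0 0 55;0 0 65 0 0 0 55;0 0 65 0 0 0 55;0 0 65 0 0 0 55;0 0 65 0 0 0 55;0 0 65 0 0 0 55",
)

```text
time: 33.85
tcp_pos: [479.0, 300.5, 109.5]
tool_rot: [-1.421, -2.802, 0.0]
contact_force: [0.1, -0.4, -0.7]
finger_gap: 55.0
grasp_force: 0.0
```

Request:
servo_tool(
  plan="0 0 60 0 0 0 55;0 0 60 0 0 0 55;0 0 60 0 0 0 55;0 0 60 0 0 0 55;0 0 60 0 0 0 55;0 0 60 0 0 0 55;0 0 60 0 0 0 55;0 0 60 0 0 0 55;0 0 60 0 0 0 55;0 0 60 0 0 0 55",
)

```text
time: 34.68
tcp_pos: [479.0, 300.4, 109.4]
tool_rot: [2.626, 1.725, -0.001]
contact_force: [-0.2, 0.2, -0.5]
finger_gap: 55.1
grasp_force: 0.0
```

Run:
```python
from h import *
st();print(go(479.5,300.3,28,68.4))
```

```text
t34.7 tcp [479.  300.4 109.4] phi 66.6 tilt [-0.02 -0.02] gap 55.1 gf 0.0 F [-0.2  0.2 -0.5] M [ 0.01 -0.04 -0.  ] q7 -1.04
-0.0 0.0 -1.8  0.1 0.5 81.4
```

Request:
servo_tool(
  plan="0 0 -1.8 0 0.5 40 55;0 0 -1.8 0 0.5 65 55;0 0 -1.8 0 0.5 78 55;0 0 -1.8 0 0.5 81 55;0 0 -1.8 0 0.5 81 55;0 0 -1.8 0 0.5 81 55",
)

```text
time: 35.18
tcp_pos: [480.4, 300.5, 29.4]
tool_rot: [-2.599, -1.764, -0.002]
contact_force: [-0.4, -0.7, -0.3]
finger_gap: 54.9
grasp_force: 0.0
```

Request:
servo_tool(
  plan="0 0 0 0 0 0 20;0 0 0 0 0 0 20;0 0 0 0 0 0 20;0 0 0 0 0 0 20;0 0 0 0 0 0 20;0 0 0 0 0 0 20;0 0 0 0 0 0 20;0 0 0 0 0 0 20",
)

```text
time: 35.85
tcp_pos: [480.8, 300.8, 30.3]
tool_rot: [-2.6, -1.763, -0.005]
contact_force: [-1.1, -1.6, 5.7]
finger_gap: 30.4
grasp_force: 49.9
```

Request:
servo_tool(
  plan="0 0 0 0 0 -10 20;0 0 0 0 0 -30 20;0 0 0 0 0 -70 20;0 0 0 0 0 -110 20;0 0 0 0 0 -150 20;0 0 0 0 0 -190 20;0 0 0 0 0 -230 20;0 0 0 0 0 -240 20;0 0 0 0 0 -240 20;0 0 0 0 0 -240 20",
)

```text
time: 36.68
tcp_pos: [479.5, 299.8, 268.9]
tool_rot: [2.6, 1.763, 0.001]
contact_force: [-0.6, -0.3, -2.2]
finger_gap: 30.8
grasp_force: 50.1
```

Run:
```python
from h import *
st(); print(go(576.5,-118.6,267,93.6))
```

```text
t36.7 tcp [479.5 299.8 268.9] phi 68.3 tilt [0.04 0.03] gap 30.8 gf 50.1 F [-0.6 -0.3 -2.2] M [0. 0. 0.] q7 -1.00
0.0 -0.0 -25.3  -352.8 245.0 1.8
```

Request:
servo_tool(
  plan="0 0 -25.3 -320 222 0 20;0 0 -25.3 -320 222 0 20;0 0 -25.3 -320 222 0 20;0 0 -25.3 -320 222 0 20;0 0 -25.3 -320 222 0 20;0 0 -25.3 -320 222 0 20;0 0 -25.3 -320 222 0 20;0 0 -25.3 -320 222 0 20;0 0 -25.3 -320 222 0 20;0 0 -25.3 -320 222 0 20",
)

```text
time: 37.52
tcp_pos: [565.8, -85.5, 265.5]
tool_rot: [-2.156, -2.282, 0.008]
contact_force: [0.6, -0.9, -1.7]
finger_gap: 30.5
grasp_force: 50.1
```

Request:
servo_tool(
  plan="0 0 0 -38 7 0 20;0 0 0 -38 7 0 20;0 0 0 -38 7 0 20;0 0 0 -38 7 0 20;0 0 0 -38 7 0 20;0 0 0 -38 7 0 20;0 0 0 -38 7 0 20",
)

```text
time: 38.1
tcp_pos: [576.7, -115.4, 268.1]
tool_rot: [-2.148, -2.292, 0.0]
contact_force: [-0.1, 0.7, -2.4]
finger_gap: 30.8
grasp_force: 50.1
```

Run:
```python
from h import *
st(); print(go(576.6,-118.6,215,93.6)); s=ends()
for n in nuts(s): print(*n)
```

```text
t38.1 tcp [ 576.7 -115.4  268.1] phi 93.7 tilt [-0.05  0.03] gap 30.8 gf 50.1 F [-0.1  0.7 -2.4] M [-0.02 -0.01 -0.01] q7 0.25
-0.0 -0.0 0.1  -3.2 -0.2 53.1
tail [-146.2 -145.2] exp -144.4 head [-75.6 -75.3] exp -74.4
[742.  -60.4] -14.9 163.0 445 7.3 [371. 160.]
[716.9 132.6] -154.5 54.7 383 4.6 [293. 168.]
```

Request:
servo_tool(
  plan="0 0 0 -0.8 0 0 20;0 0 0 -0.8 0 0 20;0 0 0 -0.8 0 20 20;0 0 0 -0.8 0 35 20;0 0 0 -0.8 0 46 20;0 0 0 -0.8 0 55 20;0 0 0 -0.8 0 55 20;0 0 0 -0.8 0 55 20;0 0 0 -0.8 0 55 20",
)

```text
time: 38.95
tcp_pos: [577.5, -117.9, 214.3]
tool_rot: [2.15, 2.289, 0.001]
contact_force: [1.2, -0.3, -1.0]
finger_gap: 30.6
grasp_force: 50.1
```

Run:
```python
from h import *
st(); print(go(576.5,-117.3,212,93.6))
```

```text
t39.0 tcp [ 577.5 -117.9  214.3] phi 93.6 tilt [ 0.07 -0.01] gap 30.6 gf 50.1 F [ 1.2 -0.3 -1. ] M [-0.02 -0.03 -0.05] q7 0.26
0.1 0.0 -0.0  0.7 -1.0 2.3
```

Request:
servo_tool(
  plan="0 0 0 0.7 -0.9 0 30;0 0 0 0.7 -0.9 0 30;0 0 0 0.7 -0.9 0 30;0 0 0 0.7 -0.9 0 46;0 0 0 0.7 -0.9 0 46;0 0 0 0.7 -0.9 0 46;0 0 0 0.7 -0.9 -20 46;0 0 0 0.7 -0.9 -40 46;0 0 0 0.7 -0.9 -55 46;0 0 0 0.7 -0.9 -55 46",
)

```text
time: 39.78
tcp_pos: [578.2, -117.6, 272.4]
tool_rot: [2.147, 2.286, 0.006]
contact_force: [1.1, -1.0, 0.7]
finger_gap: 46.0
grasp_force: 0.0
```

Request:
servo_tool(
  plan="0 0 60 -120 -80 -20 50;0 0 60 -120 -80 -20 50;0 0 60 -120 -80 -20 50;0 0 60 -120 -80 -20 50;0 0 60 -120 -80 -20 50;0 0 60 -120 -80 -20 50;0 0 60 -120 -80 -20 50;0 0 60 -120 -80 -20 50;0 0 60 -120 -80 -20 50;0 0 60 -120 -80 -20 50",
)

```text
time: 40.62
tcp_pos: [503.4, -241.7, 287.9]
tool_rot: [-3.008, -0.905, 0.001]
contact_force: [-0.2, 0.9, -0.5]
finger_gap: 49.9
grasp_force: 0.0
```

Run:
```python
from h import *
st(); s,im=mag(); cv2.imwrite("pics/j.png",im)
P=cloud(s)
k=(abs(P[...,0]-576)<14)&(abs(P[...,1]+112)<40)&(P[...,2]<200)
for y in range(-148,-70,8):
    q=P[k&(abs(P[...,1]-y)<4)]; print(y,len(q),np.median(q[:,2]).round(0) if len(q) else "")
c=s["color"].astype(int).max(2)
b=(c<90)&(np.hypot(P[...,0]-471,P[...,1]+371.5)<50)&(P[...,2]>45)
v,u=np.nonzero(b); W=np.float32(onplane(s,np.c_[u,v],62)[:,:2]); print(b.sum(),cv2.minAreaRect(W))
k=(abs(P[...,2]-32)<6)&(np.hypot(P[...,0]-471,P[...,1]+371.5)<75); print(cv2.minEnclosingCircle(np.float32(P[k][:,:2])))
```

```text
t40.6 tcp [ 503.4 -241.7  287.9] phi 33.5 tilt [-0.04  0.01] gap 49.9 gf 0.0 F [-0.2  0.9 -0.5] M [-0.05  0.03 -0.  ] q7 -0.49
-148 55 159.0
-140 48 166.0
-132 51 166.0
-124 44 167.0
-116 47 166.0
-108 50 167.0
-100 55 166.0
-92 53 160.0
-84 41 161.0
-76 15 158.0
157 ((451.7253112792969, -363.046630859375), (19.435457229614258, 44.06791687011719), 78.34174346923828)
((459.2276611328125, -371.7840576171875), 56.83051300048828)
```

View pics/j.png

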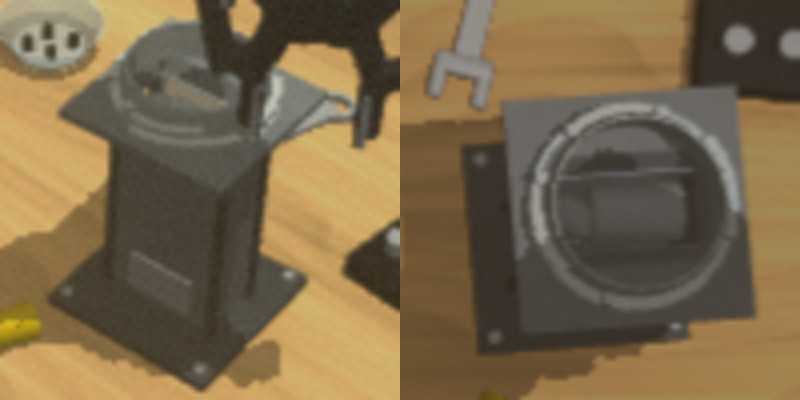

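Run:
```python
from h import *
st(); print(go(471.6,-371.4,130,-12))
```

```text
t40.7 tcp [ 503.5 -241.7  288.1] phi 33.7 tilt [-0.04  0.01] gap 49.9 gf 0.0 F [-0.3 -0.3  0.3] M [ 0.    0.09 -0.03] q7 -0.49
-0.0 0.0 45.7  -98.4 90.3 158.1
```

Request:
servo_tool(
  plan="0 0 45.7 -98.4 90.3 158 50;0 0 45.7 -98.4 90.3 158 50;0 0 45.7 -98.4 90.3 158 50;0 0 45.7 -98.4 90.3 158 50;0 0 45.7 -98.4 90.3 158 50;0 0 45.7 -98.4 90.3 158 50;0 0 45.7 -98.4 90.3 158 50;0 0 45.7 -98.4 90.3 158 50;0 0 45.7 -98.4 90.3 158 50;0 0 45.7 -98.4 90.3 158 50",
)

```text
time: 41.55
tcp_pos: [472.2, -371.2, 130.8]
tool_rot: [-3.125, 0.327, -0.001]
contact_force: [0.3, 0.5, 1.2]
finger_gap: 50.2
grasp_force: 0.0
```

Request:
servo_tool(
  plan="0 0 0 0 0 0 50;0 0 0 0 0 0 50;0 0 0 0 0 0 50",
)

```text
time: 41.8
tcp_pos: [472.0, -371.4, 131.1]
tool_rot: [3.124, -0.33, 0.002]
contact_force: [-0.7, -0.8, -0.1]
finger_gap: 50.1
grasp_force: 0.0
```

Run:
```python
from h import *
st(); print(go(471.6,-371.4,60,-12))
g=eyes.snapshot("side");Q=cloud(g)
k=(Q[...,2]>53)&(Q[...,2]<68)&(np.hypot(Q[...,0]-471,Q[...,1]+371)<55); print(cv2.minAreaRect(np.float32(Q[k][:,:2])),k.sum())
k=(abs(Q[...,2]-32)<4)&(np.hypot(Q[...,0]-471,Q[...,1]+371)<75); print(cv2.minEnclosingCircle(np.float32(Q[k][:,:2])))
```

```text
t41.8 tcp [ 472.  -371.4  131.1] phi -12.1 tilt [ 0.06 -0.01] gap 50.1 gf 0.0 F [-0.7 -0.8 -0.1] M [ 0.04  0.03 -0.03] q7 -0.88
-0.0 -0.1 -0.1  -0.4 0.1 71.1
((466.1076354980469, -370.3307189941406), (17.3801326751709, 81.4114990234375), 79.2393798828125) 223
((468.7457275390625, -370.6736755371094), 60.45233917236328)
```

Request:
servo_tool(
  plan="0 0 0 -0.3 0 30 50;0 0 0 -0.3 0 55 50;0 0 0 -0.3 0 66 50;0 0 0 -0.3 0 70 50;0 0 0 -0.3 0 70 50;0 0 0 -0.3 0 70 50",
)

```text
time: 42.35
tcp_pos: [471.7, -372.1, 61.4]
tool_rot: [3.123, -0.332, 0.001]
contact_force: [-0.0, 0.4, -0.2]
finger_gap: 49.9
grasp_force: 0.0
```

Request:
servo_tool(
  plan="0 0 0 0 0 0 10;0 0 0 0 0 0 10;0 0 0 0 0 0 10;0 0 0 0 0 0 10;0 0 0 0 0 0 10;0 0 0 0 0 0 10;0 0 0 0 0 0 10;0 0 0 0 0 0 10;0 0 0 0 0 0 10;0 0 0 0 0 0 10",
)

```text
time: 43.18
tcp_pos: [472.2, -372.2, 61.9]
tool_rot: [3.123, -0.332, 0.003]
contact_force: [-0.3, 0.2, 6.9]
finger_gap: 15.1
grasp_force: 50.4
```

Run:
```python
from h import *
st()
```

```text
t43.2 tcp [ 472.2 -372.2   61.9] phi -12.1 tilt [ 0.12 -0.07] gap 15.1 gf 50.4 F [-0.3  0.2  6.9] M [ 0.09  0.1  -0.02] q7 -0.84
```

Request:
servo_tool(
  plan="0 0 0 0 0 -5 10;0 0 0 0 0 -20 10;0 0 0 0 0 -50 10;0 0 0 0 0 -85 10;0 0 0 0 0 -120 10;0 0 0 0 0 -155 10;0 0 0 0 0 -190 10;0 0 0 0 0 -220 10;0 0 0 0 0 -235 10;0 0 0 0 0 -235 10",
)

```text
time: 44.02
tcp_pos: [472.5, -372.8, 299.9]
tool_rot: [3.121, -0.332, 0.01]
contact_force: [1.1, -0.7, -2.2]
finger_gap: 14.6
grasp_force: 49.2
```

Run:
```python
from h import *
st(); print(go(576.4,-112.4,292,70))
```

```text
t44.0 tcp [ 472.5 -372.8  299.9] phi -12.1 tilt [ 0.34 -0.19] gap 14.6 gf 49.2 F [ 1.1 -0.7 -2.2] M [-0.02 -0.03 -0.06] q7 -0.97
0.4 -0.2 -82.1  46.7 -276.5 7.6
```

Request:
servo_tool(
  plan="0 0 -5 3 -17 0 10;0 0 -12 9 -52 0 10;0 0 -18 15 -87 0 10;0 0 -25 21 -122 0 10;0 0 -31 27 -157 0 10;0 0 -38 33 -192 0 10;0 0 -44 39 -227 0 10;0 0 -50 43 -255 0 10;0 0 -57 46 -272 0 10;0 0 -63 46 -276 0 10",
)

```text
time: 44.85
tcp_pos: [574.5, -105.2, 292.9]
tool_rot: [-2.824, -1.366, 0.003]
contact_force: [-0.1, 0.7, -2.6]
finger_gap: 15.0
grasp_force: 49.2
```

Request:
servo_tool(
  plan="0 0 -6 0 0 0 10;0 0 -12 0 0 0 10;0 0 -16 0 0 0 10;0 0 -18 0 0 0 10;0 0 -18 0 0 0 10;0 0 -18 0 0 0 10;0 0 -18 0 0 0 10",
)

```text
time: 45.43
tcp_pos: [573.6, -111.2, 294.4]
tool_rot: [-2.591, -1.774, 0.002]
contact_force: [-0.0, 0.6, -2.6]
finger_gap: 14.7
grasp_force: 49.2
```

Run:
```python
from h import *
st(); print(go(576.4,-112.4,272,70))
g=eyes.snapshot("side");s=eyes.snapshot("top")
f=lambda i,r:cv2.resize(i[r[0]:r[1],r[2]:r[3]],(400,400),interpolation=cv2.INTER_CUBIC)
cv2.imwrite("pics/k.png",np.hstack([f(g["color"],(190,290,330,430)),f(s["color"],(150,270,350,470))])[:,:,::-1])
Q=cloud(g);z=state()["tcp_pos"][2]-62
k=(abs(Q[...,2]-z-32)<5)&(np.hypot(Q[...,0]-574,Q[...,1]+112)<75); print(k.sum(),cv2.minEnclosingCircle(np.float32(Q[k][:,:2])))
```

```text
t45.4 tcp [ 573.6 -111.2  294.4] phi 68.8 tilt [-0.12  0.02] gap 14.7 gf 49.2 F [-0.   0.6 -2.6] M [-0.03  0.   -0.02] q7 -0.16
-0.1 0.0 -1.2  -0.1 3.1 22.4
822 ((569.3093872070312, -112.76952362060547), 60.252925872802734)
```

View pics/k.png

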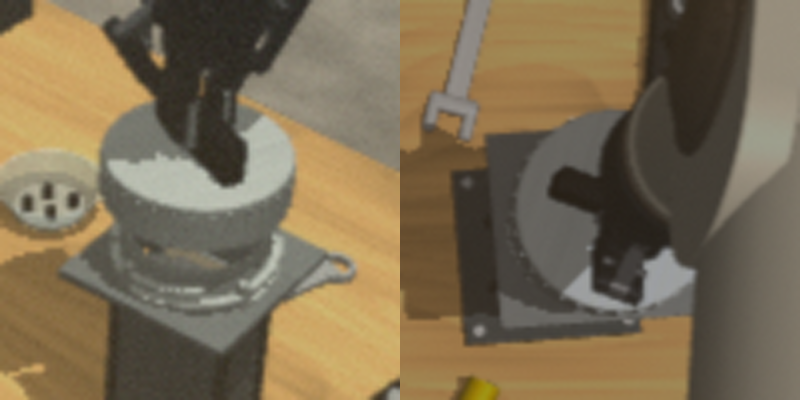

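Request:
servo_tool(
  plan="0 0 0 0.7 3.2 0 10;0 0 0 0.7 3.2 0 10;0 0 0 0.7 3.2 8 10;0 0 0 0.7 3.2 16 10;0 0 0 0.7 3.2 24 10;0 0 0 0.7 3.2 30 10;0 0 0 0.7 3.2 30 10;0 0 0 0.7 3.2 30 10",
)

```text
time: 46.2
tcp_pos: [577.0, -111.7, 264.7]
tool_rot: [-2.59, -1.776, 0.002]
contact_force: [0.4, 0.2, -2.7]
finger_gap: 15.1
grasp_force: 49.2
```

Run:
```python
from h import *
st(); print(go(577,-111.9,256,69))
```

```text
t46.2 tcp [ 577.  -111.7  264.7] phi 68.9 tilt [-0.09  0.01] gap 15.1 gf 49.2 F [ 0.4  0.2 -2.7] M [-0.05 -0.04 -0.01] q7 -0.15
-0.1 0.0 -0.1  -0.2 0.1 8.7
```

Request:
servo_tool(
  plan="0 0 0 0 0 2 10;0 0 0 0 0 4 10;0 0 0 0 0 6 10;0 0 0 0 0 6 10;0 0 0 0 0 6 10",
)

```text
time: 46.62
tcp_pos: [577.5, -111.8, 259.5]
tool_rot: [-2.591, -1.777, 0.0]
contact_force: [0.1, -0.8, -2.6]
finger_gap: 14.8
grasp_force: 49.2
```

Request:
servo_tool(
  plan="0 0 0 0 0 1 10;0 0 0 0 0 2 10;0 0 0 0 0 2 10",
)

```text
time: 46.87
tcp_pos: [577.4, -111.9, 257.5]
tool_rot: [2.591, 1.777, -0.0]
contact_force: [0.1, -0.6, -3.3]
finger_gap: 15.2
grasp_force: 49.2
```

Run:
```python
from h import *
st()
```

```text
t46.9 tcp [ 577.4 -111.9  257.5] phi 68.9 tilt [-0.01 -0.01] gap 15.2 gf 49.2 F [ 0.1 -0.6 -3.3] M [-0.05  0.01  0.06] q7 -0.15
```

Free still; continue in small steps until contact.

Request:
servo_tool(
  plan="0 0 0 0 0 1 10;0 0 0 0 0 1 10;0 0 0 0 0 1 10",
)

```text
time: 47.12
tcp_pos: [577.4, -111.9, 256.5]
tool_rot: [-2.591, -1.777, 0.0]
contact_force: [0.0, -0.8, -3.6]
finger_gap: 14.7
grasp_force: 49.2
```

Request:
servo_tool(
  plan="0 0 0 0 0 1 10;0 0 0 0 0 1 10;0 0 0 0 0 1 10",
)

```text
time: 47.37
tcp_pos: [577.4, -111.9, 255.5]
tool_rot: [-2.591, -1.777, 0.0]
contact_force: [-0.2, -0.9, -3.1]
finger_gap: 15.0
grasp_force: 49.3
```

Request:
servo_tool(
  plan="0 0 0 0 0 1 10;0 0 0 0 0 1 10;0 0 0 0 0 1 10",
)

```text
time: 47.62
tcp_pos: [577.4, -111.9, 254.5]
tool_rot: [-2.591, -1.777, 0.0]
contact_force: [-0.4, -1.4, -3.3]
finger_gap: 14.8
grasp_force: 49.3
```

Request:
servo_tool(
  plan="0 0 0 0 0 1 10;0 0 0 0 0 1 10;0 0 0 0 0 1 10",
)

```text
time: 47.87
tcp_pos: [577.4, -112.0, 253.7]
tool_rot: [2.591, 1.776, -0.0]
contact_force: [-1.2, -1.4, -1.7]
finger_gap: 15.5
grasp_force: 49.5
```

Request:
servo_tool(
  plan="0 0 0 0 0 1 10;0 0 0 0 0 1 10;0 0 0 0 0 1 10",
)

```text
time: 48.12
tcp_pos: [577.5, -111.9, 253.5]
tool_rot: [2.591, 1.776, 0.001]
contact_force: [-4.5, -1.2, 6.1]
finger_gap: 15.3
grasp_force: 50.3
```

Request:
servo_tool(
  plan="0 0 0 0 0 1 10;0 0 0 0 0 1 10;0 0 0 0 0 1 10",
)

```text
time: 48.37
tcp_pos: [577.6, -111.9, 253.4]
tool_rot: [2.591, 1.776, 0.001]
contact_force: [-6.0, 0.5, 11.0]
finger_gap: 15.4
grasp_force: 51.1
```

Run:
```python
from h import *
st()
```

```text
t48.4 tcp [ 577.6 -111.9  253.4] phi 68.9 tilt [0.06 0.01] gap 15.4 gf 51.1 F [-6.   0.5 11. ] M [-0.19  1.37  0.07] q7 -0.15
```

Request:
servo_tool(
  plan="0 0 0 0 0 -2 10;0 0 0 0 0 -2 19;0 0 0 0 0 -2 19;0 0 0 0 0 -2 19;0 0 0 0 0 -2 19",
)

```text
time: 48.78
tcp_pos: [577.8, -111.4, 253.4]
tool_rot: [-2.591, -1.777, -0.001]
contact_force: [1.2, -0.5, 0.2]
finger_gap: 18.7
grasp_force: 0.0
```

```bash
cat >> h.py <<'E'
def cap():
    g=eyes.snapshot("side");Q=cloud(g); c=g["color"].max(2)
    k=(c>95)&(Q[...,2]>190)&(Q[...,2]<240)&(np.hypot(Q[...,0]-574,Q[...,1]+112)<60)
    q=Q[k]; A=np.c_[q[:,:2]-[574,-112],np.ones(len(q))]
    w=np.ones(len(q),bool)
    for i in range(6):
        x=np.linalg.lstsq(A[w],q[w,2],rcond=None)[0]; r=q[:,2]-A@x; w=abs(r)<max(3,6-i)
    print("plate n",w.sum(),"z %.1f tilt deg"%x[2],np.degrees(x[:2]).round(1),"origin z %.1f"%(x[2]-32),cv2.minEnclosingCircle(np.float32(q[w][:,:2])))
E
python3 - <<'E'
from h import *
st(); cap(); print(go(576.8,-111.9,252,68.9))
E
```

```text
t48.8 tcp [ 577.8 -111.4  253.4] phi 68.9 tilt [0.02 0.02] gap 18.7 gf 0.0 F [ 1.2 -0.5  0.2] M [-0.03  0.03 -0.04] q7 -0.15
plate n 727 z 222.5 tilt deg [0.3 0.1] origin z 190.5 ((573.78955078125, -111.8245849609375), 59.73866653442383)
0.0 -0.0 -0.0  -0.7 -0.7 1.4
```

Request:
servo_tool(
  plan="0 0 -4 -0.6 -0.7 0 19;0 0 -8 -0.6 -0.7 0 19;0 0 -12 -0.6 -0.7 0 19;0 0 -16 -0.6 -0.7 0 19;0 0 -20 -0.6 -0.7 0 19;0 0 -24 -0.6 -0.7 0 19;0 0 -28 -0.6 -0.7 0 19;0 0 -28 -0.6 -0.7 0 19",
)

```text
time: 49.5
tcp_pos: [576.6, -112.1, 253.5]
tool_rot: [-2.081, -2.353, -0.0]
contact_force: [-0.5, -0.4, 0.3]
finger_gap: 19.0
grasp_force: 1.8
```

Run:
```python
from h import *
st(); cap(); print(go(577,-111.9,253,96.9))
```

```text
t49.5 tcp [ 576.6 -112.1  253.5] phi 97.0 tilt [-0.01  0.02] gap 19.0 gf 1.8 F [-0.5 -0.4  0.3] M [ 0.05  0.14 -0.13] q7 0.31
plate n 686 z 219.3 tilt deg [ 0.2 -0.1] origin z 187.3 ((573.9561157226562, -112.45828247070312), 59.48566818237305)
-0.0 -0.0 -0.1  0.1 0.5 0.5
```

Request:
servo_tool(
  plan="0 0 -4 0 0 0 19;0 0 -8 0 0 0 19;0 0 -12 0 0 0 19;0 0 -16 0 0 0 19;0 0 -20 0 0 0 19;0 0 -20 0 0 0 19",
)

```text
time: 50.05
tcp_pos: [577.1, -113.1, 255.4]
tool_rot: [1.645, 2.674, 0.001]
contact_force: [-3.6, -1.4, 9.4]
finger_gap: 18.9
grasp_force: 13.5
```

Run:
```python
from h import *
st(); cap(); print(go(577,-111.9,253,117))
```

```text
t50.0 tcp [ 577.1 -113.1  255.4] phi 116.8 tilt [ 0.11 -0.04] gap 18.9 gf 13.5 F [-3.6 -1.4  9.4] M [-0.13  0.76 -0.39] q7 0.63
plate n 642 z 221.2 tilt deg [ 0.2 -0.1] origin z 189.2 ((574.1773681640625, -112.77515411376953), 59.318145751953125)
0.1 0.1 -0.3  1.1 0.4 2.4
```

Request:
servo_tool(
  plan="0 0 0 0.8 0 -4 19;0 0 0 0.8 0 -4 19;0 0 -4 0.8 0 -4 19;0 0 -8 0.8 0 -4 19;0 0 -12 0.8 0 -4 19;0 0 -12 0.8 0 -4 19",
)

```text
time: 50.6
tcp_pos: [576.7, -112.0, 258.9]
tool_rot: [1.354, 2.833, 0.0]
contact_force: [-2.5, -0.8, 8.1]
finger_gap: 19.4
grasp_force: 14.3
```

Run:
```python
from h import *
st(); cap(); print(go(577,-111.9,258,129))
```

```text
t50.6 tcp [ 576.7 -112.   258.9] phi 128.9 tilt [ 0.09 -0.03] gap 19.4 gf 14.3 F [-2.5 -0.8  8.1] M [-0.16  0.63 -0.35] q7 0.83
plate n 621 z 222.6 tilt deg [ 0.3 -0.1] origin z 190.6 ((574.381103515625, -114.17915344238281), 59.19563674926758)
0.1 0.1 -0.2  -0.1 0.3 0.9
```

Request:
servo_tool(
  plan="0 0 -4 0 0 -1 19;0 0 -8 0 0 -1 19;0 0 -12 0 0 -2 19;0 0 -16 0 0 -2 19;0 0 -16 0 0 -2 19",
)

```text
time: 51.07
tcp_pos: [576.5, -112.5, 260.7]
tool_rot: [0.947, 2.994, -0.001]
contact_force: [-3.0, -2.3, 7.6]
finger_gap: 19.1
grasp_force: 13.0
```

Run:
```python
from h import *
st(); cap(); print(go(577,-111.9,258,145))
```

```text
t51.1 tcp [ 576.5 -112.5  260.7] phi 144.9 tilt [ 0.07 -0.06] gap 19.1 gf 13.0 F [-3.  -2.3  7.6] M [-0.35  0.64 -0.32] q7 1.09
plate n 614 z 224.6 tilt deg [0.8 0.5] origin z 192.6 ((574.314453125, -112.56759643554688), 59.31138229370117)
-0.0 0.1 -0.2  -0.1 0.7 2.7
```

Request:
servo_tool(
  plan="0 0 -3 0 0 -1 19;0 0 -6 0 0 -1 19;0 0 -9 0 0 -1 19;0 0 -9 0 0 -1 19;0 0 -9 0 0 -1 19",
)

```text
time: 51.53
tcp_pos: [576.1, -111.6, 260.3]
tool_rot: [-0.713, -3.059, 0.001]
contact_force: [-0.9, -0.4, 1.2]
finger_gap: 18.8
grasp_force: 0.9
```

Run:
```python
from h import *
st(); cap()
```

```text
t51.5 tcp [ 576.1 -111.6  260.3] phi 153.7 tilt [-0.03 -0.01] gap 18.8 gf 0.9 F [-0.9 -0.4  1.2] M [-0.34  0.27 -0.07] q7 1.24
plate n 649 z 214.7 tilt deg [0. 0.] origin z 182.7 ((573.923583984375, -112.23910522460938), 59.85008239746094)
```

Request:
servo_tool(
  plan="0 0 0 0.5 0 4 19;0 0 0 0.5 0 8 19;0 0 5 0.5 0 8 19;0 0 10 0.5 0 8 19;0 0 15 0.5 0 8 19;0 0 20 0.5 0 8 19;0 0 25 0.5 0 8 19;0 0 30 0.5 0 8 19;0 0 30 0.5 0 8 19",
)

```text
time: 52.33
tcp_pos: [575.5, -110.8, 251.7]
tool_rot: [-1.482, -2.769, 0.0]
contact_force: [0.3, -0.5, -1.6]
finger_gap: 19.2
grasp_force: 0.4
```

Run:
```python
from h import *
st(); cap(); print(go(576.8,-112,250,124))
```

```text
t52.3 tcp [ 575.5 -110.8  251.7] phi 123.7 tilt [-0.06  0.02] gap 19.2 gf 0.4 F [ 0.3 -0.5 -1.6] M [-0.23  0.15  0.02] q7 0.74
plate n 606 z 214.3 tilt deg [ 0.1 -0.7] origin z 182.3 ((573.6755981445312, -111.51602172851562), 59.41801834106445)
-0.0 -0.0 -0.0  -1.8 0.3 1.8
```

Request:
servo_tool(
  plan="0 0 5 -1 0.3 1 19;0 0 10 -1 0.3 1 19;0 0 15 -1 0.3 2 19;0 0 20 -1 0.3 2 19;0 0 25 -1 0.3 3 19;0 0 30 -1 0.3 3 19;0 0 30 -1 0.3 3 19",
)

```text
time: 52.97
tcp_pos: [576.5, -111.5, 249.2]
tool_rot: [-2.145, -2.295, 0.0]
contact_force: [-1.0, -0.7, -0.1]
finger_gap: 18.8
grasp_force: 0.3
```

Run:
```python
from h import *
st(); cap()
```

```text
t53.0 tcp [ 576.5 -111.5  249.2] phi 93.9 tilt [-0.02  0.01] gap 18.8 gf 0.3 F [-1.  -0.7 -0.1] M [-0.16  0.19  0.05] q7 0.26
plate n 647 z 210.3 tilt deg [0.1 0. ] origin z 178.3 ((573.5990600585938, -112.14042663574219), 59.54066848754883)
```

Request:
servo_tool(
  plan="0 0 4 0 0 0 19;0 0 8 0 0 0 19;0 0 8 0 0 0 19",
)

```text
time: 53.27
tcp_pos: [576.6, -111.3, 249.2]
tool_rot: [-2.297, -2.142, -0.0]
contact_force: [-0.0, 0.9, 0.2]
finger_gap: 19.0
grasp_force: 0.1
```

Run:
```python
from h import *
st(); cap()
```

```text
t53.3 tcp [ 576.6 -111.3  249.2] phi 86.0 tilt [-0.02  0.03] gap 19.0 gf 0.1 F [-0.   0.9  0.2] M [-0.03  0.03 -0.02] q7 0.13
plate n 679 z 209.6 tilt deg [0.2 0. ] origin z 177.6 ((573.4998168945312, -111.84632873535156), 59.65629577636719)
```

Request:
servo_tool(
  plan="0 0 2 0 0 0 19;0 0 4 0 0 0 19;0 0 4 0 0 0 19",
)

```text
time: 53.57
tcp_pos: [576.6, -111.4, 249.3]
tool_rot: [-2.369, -2.062, -0.0]
contact_force: [0.4, -0.5, -0.7]
finger_gap: 19.1
grasp_force: 0.4
```

Run:
```python
from h import *
st(); cap()
```

```text
t53.6 tcp [ 576.6 -111.4  249.3] phi 82.1 tilt [-0.01  0.02] gap 19.1 gf 0.4 F [ 0.4 -0.5 -0.7] M [0.09 0.04 0.01] q7 0.06
plate n 674 z 209.0 tilt deg [ 0.2 -0.1] origin z 177.0 ((573.3421630859375, -112.07696533203125), 59.401268005371094)
```

Request:
servo_tool(
  plan="0 0 2 0 0 0 19;0 0 4 0 0 0 19;0 0 4 0 0 0 19",
)

```text
time: 53.87
tcp_pos: [576.7, -111.5, 249.4]
tool_rot: [-2.441, -1.977, -0.0]
contact_force: [-0.0, 0.5, -0.8]
finger_gap: 18.7
grasp_force: 0.6
```

Run:
```python
from h import *
st(); cap()
```

```text
t53.9 tcp [ 576.7 -111.5  249.4] phi 78.0 tilt [-0.    0.02] gap 18.7 gf 0.6 F [-0.   0.5 -0.8] M [ 0.02  0.03 -0.02] q7 -0.00
plate n 678 z 209.1 tilt deg [0.1 0.1] origin z 177.1 ((573.63427734375, -111.96534729003906), 59.55518341064453)
```

Request:
servo_tool(
  plan="0 0 2 0 0 0 19;0 0 3 0 0 0 19;0 0 3 0 0 0 19",
)

```text
time: 54.17
tcp_pos: [576.5, -112.1, 249.5]
tool_rot: [2.493, 1.912, -0.001]
contact_force: [-1.3, -1.3, -0.7]
finger_gap: 18.9
grasp_force: 5.0
```

Run:
```python
from h import *
st(); cap()
```

```text
t54.2 tcp [ 576.5 -112.1  249.5] phi 75.0 tilt [-0.01 -0.02] gap 18.9 gf 5.0 F [-1.3 -1.3 -0.7] M [-0.26  0.1   0.16] q7 -0.05
plate n 685 z 209.0 tilt deg [-0.1 -0.1] origin z 177.0 ((573.0641479492188, -112.78791809082031), 59.0025749206543)
```

Request:
servo_tool(
  plan="0 0 1 0 0 0 19;0 0 2 0 0 0 19;0 0 2 0 0 0 19;0 0 2 0 0 0 19",
)

```text
time: 54.55
tcp_pos: [576.4, -112.1, 249.6]
tool_rot: [2.527, 1.867, -0.001]
contact_force: [-1.6, -2.1, 0.6]
finger_gap: 19.0
grasp_force: 13.0
```

Run:
```python
from h import *
st(); cap()
```

```text
t54.5 tcp [ 576.4 -112.1  249.6] phi 72.9 tilt [-0.03 -0.02] gap 19.0 gf 13.0 F [-1.6 -2.1  0.6] M [-0.41  0.41  0.41] q7 -0.08
plate n 679 z 209.1 tilt deg [0.1 0.1] origin z 177.1 ((573.0281982421875, -113.64552307128906), 58.98362350463867)
```

Request:
servo_tool(
  plan="0 0 -2 0 0 0 19;0 0 -2 0 0 0 50;0 0 -2 0 0 0 50;0 0 -2 0 0 0 50;0 0 -2 0 0 -20 50;0 0 -2 0 0 -50 50;0 0 -2 0 0 -80 50;0 0 -2 0 0 -90 50",
)

```text
time: 55.27
tcp_pos: [578.8, -111.9, 344.5]
tool_rot: [2.491, 1.906, 0.009]
contact_force: [0.3, -0.4, 1.0]
finger_gap: 49.9
grasp_force: 0.0
```

Request:
servo_tool(
  plan="0 0 0 40 -10 0 50;0 0 0 80 -30 0 50;0 0 0 120 -50 0 50;0 0 0 160 -70 0 50;0 0 0 200 -90 0 50;0 0 0 240 -110 0 50;0 0 0 260 -120 0 50;0 0 0 260 -120 0 50;0 0 0 260 -120 0 50",
)

```text
time: 56.02
tcp_pos: [527.5, 174.2, 339.4]
tool_rot: [-2.488, -1.917, -0.001]
contact_force: [0.1, -1.7, 0.8]
finger_gap: 49.9
grasp_force: 0.0
```

Run:
```python
from h import *
st(); cap(); s,im=mag(); g=eyes.snapshot("side")["color"][:,:,::-1]
a=np.hstack([g,s["color"][:,:,::-1]]); im=cv2.resize(im,(800,400)); cv2.imwrite("pics/l.png",np.vstack([im,cv2.resize(a,(800,300))])[:600] if 0 else cv2.resize(np.vstack([cv2.resize(im,(1280,640)),a]),(700,595)))
P=cloud(s); k=(abs(P[...,2]-210)<6)&(np.hypot(P[...,0]-576,P[...,1]+112)<75); q=P[k]; print(np.median(q[:,2]),cv2.minEnclosingCircle(np.float32(q[:,:2])))
```

```text
t56.0 tcp [527.5 174.2 339.4] phi 75.2 tilt [-0.02  0.07] gap 49.9 gf 0.0 F [ 0.1 -1.7  0.8] M [-0.07  0.06  0.02] q7 -0.62
plate n 728 z 209.0 tilt deg [0.  0.1] origin z 177.0 ((573.9645385742188, -112.01985168457031), 59.94411087036133)
210.0986930276847 ((576.303466796875, -111.98632049560547), 60.07199478149414)
```

View pics/l.png

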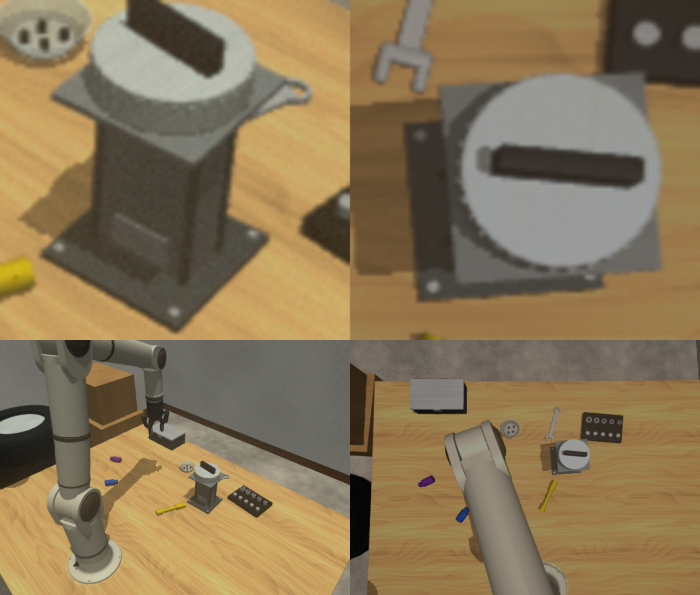

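```bash
python3 -c "
from cell import bot; print(bot.close_job())"
```

```text
the job is handed in; nothing more can be done
None
```

All five wheel nuts are in the magazine, heads towards the slotted +y wall. The cap is screwed fully home (origin measured at about 178 mm), no bystander item appears to have moved, and the job was handed in at about 56 s.

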